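# Finish the grit-brick stack on the drying board

## Robot

A 6-joint arm with a two-finger parallel gripper is mounted at the origin on the work surface. World frame = base frame: x ahead of the robot, y to its left, z up, the work surface at z = 0. Lengths are in m, angles in rad, forces in N, time in s.
With the tool pointing down it reaches from about 0.425 to 0.95 m from the base axis. Payload 14.7 kg.
Tool frame: the origin (TCP) lies at the very end of the fingers, on their centre line; the grasp point (between the pads) lies 19 mm behind it; z points along the fingers, y is the line along which they close (so a half turn about z gives the same grasp; the last joint's range is limited). The gripper opens to 85 mm and grips with 20 to 120 N. Pads are 22 mm wide; open, the fingers measure 114 mm over their backs; the gripper's body (76 mm by 85 mm) begins 54 mm behind the grasp point. The pads swing forward as they close: fully open they stand 13 mm farther back than shut.
Start: joints at [-1.179, 0.48, 1.596, -0, 1.065, -0.047], TCP at [0.276, -0.588, 0.231] pointing down, gripper open.
Joint ranges: [-2.75, 2.75], [-0.82, 2.05], [0.23, 2.67], [-1.56, 4.7], [0.09, 2.69], [-2.92, 2.92]. Speed limits (rad/s): [1.89, 1.89, 2.39, 3.01, 3.01, 3.01].

## Interface

Orientations are given as a unit quaternion [x, y, z, w].
In Python, from cell import r gives the robot as it stands. The module is installed in compiled form; this text tells all that it offers.
- The arm moves only by the tool drive_tool, never from a script. Its argument "targets" is a list of rows, each an object with "delta_rot": the turn, a rotation vector about the world's x, y, z in degrees, a list of three; "linear": the shift along the world's x, y, z in cm, a list of three; "gripper": the opening, from 0 (shut) to 1 (fully open). A call has 1 to 20 rows; each row is the pose to reach, as a shift and turn from the pose commanded when the call began; what a row does not reach only later rows make up. A row lasts 1/12 s, in which the tool goes at most 41.7 mm and 7.16 degrees, less where a joint would pass 70% of its speed; a pose out of reach is approached as far as the arm can. A call with a gripper value outside its range is refused whole. The fingers move at their own pace and stop on an object; "grip_force" is the grip in N (left out, the last holds). Time passes only in rows, so rows that repeat a pose let the fingers close. It gives the time, the measured TCP pose, the force, the opening and the grip force at its end, in the units of the state.
- r.sense(): the state, without advancing time (a new reading comes with each control period).
- r.grab_frame(name): name is "scene" or "top" or "wrist"; returns the picture (400x640x3 uint8, red, green, blue); there is no depth.
- r.camera_info(name): a dict with "K" (3x3 intrinsics, pixels), "R" (3x3) and "t" (3): a world point X has camera coordinates R X + t; the wrist camera has in their place "hand_eye" (4x4, takes a point from camera to tool coordinates, whose origin is the TCP and whose axes are the flange's). Camera axes: x right, y down, z forward; pixel columns grow to the right and rows downward; lengths in m; the calibration is good to about 2 mm. A picture is of the moment at which its call begins: read the wrist's pose just before it. camera_info takes no time and is no camera call.
- r.job_done(): hands the job in; it is judged then, once.
Trained networks look in the newest picture that a camera, given by its name, has taken for a name from the list of things; names that differ only in an ending like _2 or _b are one class to them, and where a whole thing is asked for, a point or a joint stands for the part that bears it (a point fixed in the world has none). Each returns a list of dicts, best first, with "p" (0 to 1); they miss things now and then, are a little off and sometimes report something else, mostly with a low value. They report only what shows in the picture. A call takes as long as a camera call. They do not tell look-alikes from the thing itself.
- r.find_in(label, camera): "point" ([column, row] in pixels, amid what is visible of it).
The state is a dict: "t": time; "joint_positions": joint angles; "joint_vel": joint speeds; "tau": joint torques, N m; "tcp_pos": TCP position; "eef_rot": TCP orientation; "ft_force": force on the tool from outside, world axes, zero at the start; "torque": the same for the moment, N m; "grip_width": finger opening in m; "grasp_force": force on a finger pad.
Only numpy, scipy, OpenCV 4.12 (cv2) and the standard library are available. Lean on these libraries where they do the work, as an engineer would, in place of code of your own. Each camera call takes 0.05 s, during which the arm holds its last target. There are 200 camera calls.

## Task

Finish the little stack of grit bricks on the drying board: push one of the wide-face-down bricks snugly up beside the wide-face-up one already there, level with it and with its ends in line, so that their sloping sides nest; then lay the other two bricks on top as a second layer, one wide face up and one wide face down, nested just as snugly, crosswise to the first layer and centred on it. Keep each brick the way up it is now, set the bricks down rather than dropping them, finish the lower layer before you start the upper one, keep the stack on the board, and leave everything else where it stands.

Things in the scene. Friction and masses are not known exactly. Their poses are not given: they have to be found in the camera images.
- brick_laid_mid (a point): The loose brick already on the board, a pressed grit brick, brown-red, about 0.6 kg: 140 mm long (x), 42 mm high (z up), wide face 64 mm across y (two short score lines), opposite narrow face 48 mm (one long line), sides sloping evenly. Point: its centre, half-way up. It lies WIDE face up (sides overhang). A wide-face-down brick beside it nests, sides touching, when their centres are 56 mm apart.
- brick_over_mid (a point): To be stacked: a pressed grit brick, brown-red, about 0.6 kg: 140 mm long (x), 42 mm high (z up), wide face 64 mm across y (two short score lines), opposite narrow face 48 mm (one long line), sides sloping evenly. Point: its centre, half-way up. It starts WIDE face up on the sloping rack and is stacked that way up.
- brick_flat_1_mid (a point): To be stacked: a pressed grit brick, brown-red, about 0.6 kg: 140 mm long (x), 42 mm high (z up), wide face 64 mm across y (two short score lines), opposite narrow face 48 mm (one long line), sides sloping evenly. Point: its centre, half-way up. It starts wide face DOWN (narrow face up) on the sloping rack and is stacked that way up.
- brick_flat_2_mid (a point): To be stacked: a pressed grit brick, brown-red, about 0.6 kg: 140 mm long (x), 42 mm high (z up), wide face 64 mm across y (two short score lines), opposite narrow face 48 mm (one long line), sides sloping evenly. Point: its centre, half-way up. It starts wide face DOWN, level on the table, and is stacked that way up; the two wide-face-down bricks are interchangeable.
- board: Slatted wooden drying board, fixed, 240 x 240 mm, upper face 34 mm above the table; origin under its centre, on the table.
- rack: Green sloping steel rack, fixed, 280 wide (y) x 165 deep (x); origin on the table, mid. Deck slopes 30 degrees, lowest at -x, 75 mm up over the origin, 130 at the top edge; lip at the low end and flanges at the sides stand 22 mm off it. Two bricks lie on it 65 mm either side of mid, long axis up the slope, low end at the lip, so their z leans 30 degrees towards the rack's -x. Nothing above.
- tumbler: Bystander: brown tea tumbler with a dark lid, 75 mm across, 150 mm tall; origin at the centre of its foot.
- water_bottle: Bystander: clear bottle with a red cap, 64 mm across, 205 mm tall; origin at the centre of its foot.
- ink_tin: Bystander: round black ink pad with a red face, 92 mm across, 21 mm tall; origin at the centre of its underside.
- stamp: Bystander: round stamp, black foot 42 mm across, clear handle, 70 mm tall; origin at the centre of its underside.
- ring_box: Bystander: small carton of leg rings with a blue lid, 104 x 74 x 49 mm; origin at the centre of its underside.
- tape_roll: Bystander: roll of brown packing tape lying flat, 90 mm across, 48 mm tall; origin at the centre of its underside.
- tally_counter: Bystander: chrome hand tally counter lying face up, 48 mm across (62 mm with its levers), 28 mm tall; origin at the centre of its underside.
Not all that is in view belongs to the job. Leave any green look-alike of the part that bears brick_flat_2_mid alone.

How it is judged:
By the outcome, as a careful person would: the job done as asked, in the order asked, and still so for the second after the job is handed in, with the robot touching nothing.
It also fails if it takes over 72 s, if anything falls off the work surface, if the arm or the gripper's body presses on something with over 40 N, if the wrist force passes 120 N, or if a joint passes its speed limit or range.

## Working session

There is one attempt and no reset: what is moved stays moved. The work goes in short steps, Python scripts to look and compute and a tool call to move; the robot and the scene stay as the last step left them, time stands still between calls to the robot, and variables do not carry over. Pictures are saved under pics/ and viewed, at most 10 in all, crops included, and the job is handed in when it is done.

Besides the shell and the picture viewer there is one more tool, called after "Emit:" in YAML: its name, and indented under it one key for each argument. drive_tool: Moves the arm, as the interface text tells. Its arguments: {"type":"object","properties":{"targets":{"type":"array"},"grip_force":{"type":"number"}},"required":["targets"]}

```bash
mkdir -p pics; cat > h.py <<'E'
import numpy as np, cv2
from cell import r
from scipy.spatial.transform import Rotation as Ro
def snap(c,fn):
    im=r.grab_frame(c); cv2.imwrite('pics/'+fn,cv2.cvtColor(im,cv2.COLOR_RGB2BGR)); return im
def cam(c,s=None):
    i=r.camera_info(c); K=np.array(i['K'])
    if 'R' in i: return K,np.array(i['R']),np.array(i['t'])
    s=s or r.sense(); T=np.eye(4); T[:3,:3]=Ro.from_quat(s['eef_rot']).as_matrix(); T[:3,3]=s['tcp_pos']
    M=np.linalg.inv(T@np.array(i['hand_eye'])); return K,M[:3,:3],M[:3,3]
def onz(px,C,z):
    K,R,t=C; d=R.T@np.linalg.solve(K,[px[0],px[1],1]); o=-R.T@t; return o+d*(z-o[2])/d[2]
def proj(X,C):
    K,R,t=C; p=(np.atleast_2d(X)@R.T+t)@K.T; return p[:,:2]/p[:,2:]
E
python3 - <<'E'
from h import *
s=r.sense(); print({k:np.round(v,3) for k,v in s.items()})
for c in ['top','scene']:
    snap(c,c+'0.png'); C=cam(c); print(c,'cam at',(-C[1].T@C[2]).round(3))
    for l in ['brick_laid_mid','brick_flat_1_mid','board','rack']:
        for d in r.find_in(l,c): print(l,np.round(d['point'],1),round(d['p'],2),onz(d['point'],C,0.04).round(3))
print(r.camera_info('wrist'))
E
```

```text
{'t': np.float64(0.0), 'joint_positions': array([-1.179,  0.481,  1.597, -0.   ,  1.065, -0.047]), 'joint_vel': array([-0.001,  0.001, -0.001, -0.   , -0.002, -0.   ]), 'tau': array([ 7.0000e-03, -9.5064e+01, -4.3019e+01,  0.0000e+00,  1.2000e-02,
        0.0000e+00]), 'tcp_pos': array([ 0.276, -0.588,  0.231]), 'eef_rot': array([ 0.976,  0.218, -0.   , -0.001]), 'ft_force': array([-0.773,  0.078,  0.558]), 'torque': array([ 0.006, -0.066, -0.049]), 'grasp_force': np.float64(0.0), 'grip_width': np.float64(0.085)}
top cam at [0.226 0.084 1.578]
brick_laid_mid [326.5 167.4] 0.71 [0.567 0.082 0.04 ]
brick_flat_1_mid [442.4 147.5] 0.9 [ 0.621 -0.287  0.04 ]
board [321.7 173.3] 0.64 [0.549 0.098 0.04 ]
rack [455.7 169.1] 0.81 [ 0.55  -0.324  0.04 ]
scene cam at [ 1.219 -0.871  0.901]
brick_laid_mid [352.3 218.7] 0.79 [0.549 0.097 0.04 ]
brick_flat_1_mid [278.8 282.9] 0.94 [ 0.565 -0.238  0.04 ]
brick_flat_1_mid [333.1 173.2] 0.39 [0.344 0.268 0.04 ]
board [345.1 229.1] 0.82 [0.563 0.043 0.04 ]
board [360.1 307.9] 0.63 [ 0.773 -0.18   0.04 ]
rack [360.7 306.9] 0.58 [ 0.772 -0.176  0.04 ]
{'K': array([[305.44035454,   0.        , 313.7259898 ],
       [  0.        , 305.44035454, 198.850951  ],
       [  0.        ,   0.        ,   1.        ]]), 'hand_eye': array([[ 9.21684233e-06, -9.44773875e-01, -3.27722940e-01,
         8.41093879e-02],
       [ 9.99999216e-01,  4.19063333e-04, -1.17997005e-03,
        -3.23562645e-05],
       [ 1.25214155e-03, -3.27722672e-01,  9.44773138e-01,
        -1.42700592e-01],
       [ 0.00000000e+00,  0.00000000e+00,  0.00000000e+00,
         1.00000000e+00]])}
```

```bash
python3 - <<'E'
import cv2
a=cv2.imread('pics/top0.png')[60:300,150:550]; cv2.imwrite('pics/top0c.png',cv2.resize(a,(800,480),interpolation=cv2.INTER_CUBIC))
E
```

```text
(no output)
```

View pics/top0c.png

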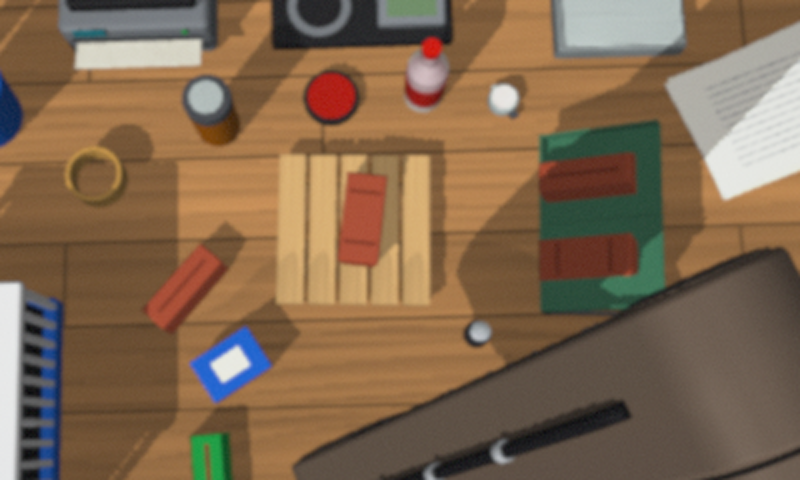

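View pics/scene0.png

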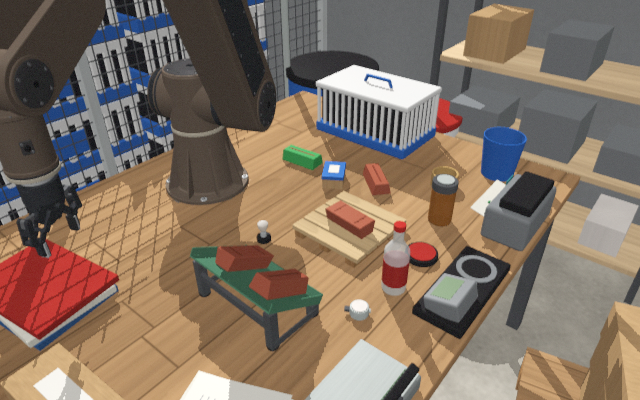

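The top view (crop coordinates) shows these candidates:
- The laid brick, with two short lines, is at (362,218) on the board.
- The loose brick on the table at (185,288), with one long line, is flat_2.
- The green look-alike is at (210,456), to be left alone.
- Two bricks are on the rack. The one at (588,175) has a long line and is flat_1. The one at (588,256) has two short lines and is over.

The rack's low lip faces +y. Next I fit the brick poses by silhouette in both fixed cameras.

```bash
cat >> h.py <<'E'
from scipy.optimize import minimize
def corners(up):  # up: wide face up
    a,b=(32,24) if up else (24,32)
    return np.array([[sx*70,sy*w,z] for sx in(-1,1) for sy in(-1,1) for w,z in((a,21),(b,-21))])/1000
def pose(p,tilt):  # x,y,z,yaw(deg); tilt: z leans towards local -x
    return Ro.from_euler('z',p[3],degrees=True)*Ro.from_euler('y',-tilt,degrees=True)
def world(p,up,tilt=0): return pose(p,tilt).apply(corners(up))+p[:3]
def redmask(im):
    h=cv2.cvtColor(im,cv2.COLOR_RGB2HSV); H,S,V=cv2.split(h)
    return (((H<8)|(H>172))&(S>95)&(V>30)).astype(np.float32)
def fit(views,p0,up,tilt=0,free=(0,1,3),marg=14,excl=()):
    """views: list of (img,C). maximise silhouette overlap"""
    p0=np.array(p0,float); W=[]
    for im,C in views:
        m=redmask(im); roi=np.zeros(m.shape,np.uint8)
        cv2.fillConvexPoly(roi,cv2.convexHull(proj(world(p0,up,tilt),C).astype(np.float32)).astype(np.int32),1)
        roi=cv2.dilate(roi,np.ones((2*marg+1,)*2,np.uint8)); W.append((m*roi,C,roi.sum()))
    def hull(p,C,sh):
        q=cv2.convexHull((proj(world(p,up,tilt),C)*16).astype(np.float32))
        k=np.zeros(sh,np.uint8); cv2.fillConvexPoly(k,np.round(q).astype(np.int32),255,cv2.LINE_AA,4); return k/255.
    sc=np.array([.01,.01,.01,6.])
    def cost(d):
        p=p0.copy()
        for i,j in enumerate(free): p[j]+=d[i]*sc[j]
        return sum(np.abs(hull(p,C,m.shape)-m).sum()/max(m.sum(),1) for m,C,_ in W)/len(W)
    best=None; x=np.zeros(len(free))
    for k in range(3):
        sim=np.vstack([x]+[x+e*(1.5 if k==0 else .4) for e in np.eye(len(free))])
        o=minimize(cost,x,method='Nelder-Mead',options=dict(initial_simplex=sim,xatol=.01,fatol=1e-4,maxiter=300)); x=o.x
    p=p0.copy()
    for i,j in enumerate(free): p[j]+=x[i]*sc[j]
    return p,o.fun
E
python3 - <<'E'
from h import *
im={c:cv2.cvtColor(cv2.imread(f'pics/{c}0.png'),cv2.COLOR_BGR2RGB) for c in('top','scene')}
C={c:cam(c) for c in im}
V={c:(im[c],C[c]) for c in im}
f=lambda u,v:(150+u/2,60+v/2)
def run(n,px,z,yaw,up,tilt,free):
    g=onz(f(*px),C['top'],z); p0=[*g,yaw]
    for k in (['top'],['scene'],['top','scene']):
        if tilt and len(k)==1: continue
        p,e=fit([V[c] for c in k],p0,up,tilt,free); print(n,k,p.round(4),round(e,3))
run('laid',(362,218),.076,-8,True,0,(0,1,3))
run('flat2',(185,288),.042,-40,False,0,(0,1,3))
run('flat1',(588,175),.12,-90,False,30,(0,1,2,3))
run('over',(588,256),.12,-90,True,30,(0,1,2,3))
# board corners from the crop
for q in [(278,154),(431,155),(430,304),(276,304)]: print('board',onz(f(*q),C['top'],.034).round(3))
for q in [(540,130),(659,122),(664,312),(541,312)]: print('rack',onz(f(*q),C['top'],.1).round(3))
for n,q,z in [('tumbler',(208,95),.15),('ink',(330,97),.02),('bottle',(431,47),.2),('tally',(503,98),.028),('stamp',(479,333),.06),('box',(231,364),.049),('tape',(95,175),.048)]: print(n,onz(f(*q),C['top'],z).round(3))
E
```

```text
laid ['top'] [ 0.5563  0.0662  0.076  -7.129 ] 0.35
laid ['scene'] [  0.5693   0.0507   0.076  -16.996 ] 0.354
laid ['top', 'scene'] [  0.5589   0.0618   0.076  -11.0987] 0.416
flat2 ['top'] [ 4.58900e-01  3.48600e-01  4.20000e-02 -4.57315e+01] 0.323
flat2 ['scene'] [ 4.74100e-01  3.36900e-01  4.20000e-02 -4.71994e+01] 0.307
flat2 ['top', 'scene'] [ 4.64400e-01  3.46900e-01  4.20000e-02 -4.66388e+01] 0.376
flat1 ['top', 'scene'] [  0.6078  -0.2734   0.0939 -86.9641] 0.412
over ['top', 'scene'] [  0.4761  -0.2649   0.0925 -87.3608] 0.293
board [0.672 0.2   0.034]
board [ 0.663 -0.045  0.034]
board [ 0.423 -0.034  0.034]
board [0.429 0.206 0.034]
rack [ 0.679 -0.209  0.1  ]
rack [ 0.686 -0.391  0.1  ]
rack [ 0.393 -0.377  0.1  ]
rack [ 0.398 -0.194  0.1  ]
tumbler [0.733 0.295 0.15 ]
ink [0.769 0.114 0.02 ]
bottle [ 0.778 -0.038  0.2  ]
tally [ 0.756 -0.166  0.028]
stamp [ 0.373 -0.105  0.06 ]
box [0.336 0.276 0.049]
tape [0.642 0.49  0.048]
```

```bash
python3 - <<'E'
from h import *
im={c:cv2.cvtColor(cv2.imread(f'pics/{c}0.png'),cv2.COLOR_BGR2RGB) for c in('top','scene')}
C={c:cam(c) for c in im}; V={c:(im[c],C[c]) for c in im}
def hsv(q): return cv2.cvtColor(im['top'],cv2.COLOR_RGB2HSV)[q[1],q[0]]
for n,q in [('laid',(331,169)),('fl2',(242,204)),('fl1',(444,147)),('ov',(444,188)),('slat',(305,160)),('table',(270,190)),('table_sh',(210,210)),('slatshade',(345,160))]: print(n,hsv(q))
O=im['top'].copy()
def run(n,p0,up,tilt,free):
    for k in (['top'],['scene'],['top','scene']):
        if tilt and len(k)==1: continue
        p,e=fit([V[c] for c in k],p0,up,tilt,free,marg=8); print(n,k,p.round(4),round(e,3))
    for c in im:
        cv2.polylines(im[c],[cv2.convexHull(proj(world(p,up,tilt),C[c]).astype(np.float32)).astype(np.int32)],True,(0,255,255),1)
run('laid',[.556,.066,.055,-7],True,0,(0,1,3))
run('flat2',[.459,.349,.021,-46],False,0,(0,1,3))
run('flat1',[.61,-.273,.094,-87],False,30,(0,1,2,3))
run('over',[.476,-.265,.094,-87],True,30,(0,1,2,3))
A=np.dstack([redmask(O)*255]*3).astype(np.uint8)
a=np.vstack([im['top'][90:240,200:520],A[90:240,200:520]]); b=im['scene'][130:330,180:420]
cv2.imwrite('pics/ov.png',np.hstack([cv2.resize(a,(400,375)),cv2.resize(b,(400,375))])[:,:,::-1])
E
```

```text
laid [  6 173 172]
fl2 [  6 172 169]
fl1 [  7 170  96]
ov [  7 170 102]
slat [ 17 118 192]
table [ 15 141 156]
table_sh [ 15 139 114]
slatshade [ 17 115 155]
laid ['top'] [  0.5576   0.068    0.055  -10.3609] 0.314
laid ['scene'] [  0.5526   0.076    0.055  -12.8508] 0.29
laid ['top', 'scene'] [  0.5554   0.0695   0.055  -12.8135] 0.309
flat2 ['top'] [ 4.62600e-01  3.54400e-01  2.10000e-02 -4.56104e+01] 0.292
flat2 ['scene'] [ 4.56300e-01  3.65100e-01  2.10000e-02 -4.60391e+01] 0.263
flat2 ['top', 'scene'] [ 4.61700e-01  3.57300e-01  2.10000e-02 -4.50206e+01] 0.286
flat1 ['top', 'scene'] [  0.6064  -0.2722   0.0935 -87.7316] 0.286
over ['top', 'scene'] [  0.4763  -0.2654   0.0927 -87.4819] 0.291
```

View pics/ov.png

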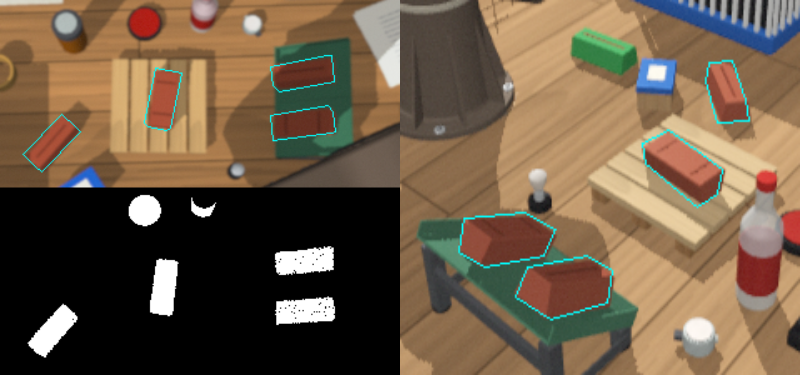

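```bash
python3 - <<'E'
from h import *
im=cv2.cvtColor(cv2.imread('pics/top0.png'),cv2.COLOR_BGR2RGB); C=cam('top'); print(C[0])
m=redmask(im); n,l,st,ce=cv2.connectedComponentsWithStats(m.astype(np.uint8))
for i in range(1,n):
    if st[i][4]>150:
        rc=cv2.minAreaRect(np.argwhere(l==i)[:,::-1].astype(np.float32)); print(st[i],ce[i].round(1),np.round(rc[0],1),np.round(rc[1],1),round(rc[2],1))
p=np.array([.5576,.068,.055,-7.]); q=proj(world(p,True),C); print(q.round(1)); h=cv2.convexHull(q.astype(np.float32)); print(cv2.contourArea(h))
for s in (0,4):
    k=np.zeros((400,640),np.uint8); cv2.fillConvexPoly(k,np.round(h*2**s).astype(np.int32),255,cv2.LINE_AA,s); print(s,k.sum()/255,(k>127).sum())
E
```

```text
[[497.27557262   0.         320.76067567]
 [  0.         497.27557262 196.60139642]
 [  0.           0.           1.        ]]
[303  96  26  25 507] [315.4 107.8] [315.5 108. ] [24. 25.] 90.0
[420 137  47  23 841] [443.4 148.4] [443.3 148.6] [19.4 47.4] 83.5
[320 147  23  46 798] [330.8 169.5] [330.6 169.2] [18.8 44.5] 6.3
[420 177  48  23 842] [443.7 188.3] [443.5 188.2] [19.2 47.3] 85.2
[222 183  40  43 764] [241.8 204.2] [241.8 204.1] [18.4 43.8] 40.6
[   0  248   51  121 4611] [ 20.7 305.8] [ 25. 308.] [120.  50.] 90.0
[[339.3 191. ]
 [336.5 193.1]
 [318.5 189.1]
 [321.3 191.6]
 [343.4 146.8]
 [340.5 150. ]
 [322.9 145. ]
 [325.6 148.6]]
961.2059510664549
0 1023.8705882352941 1021
4 1053.2980392156862 1053
```

```bash
python3 - <<'E'
s=open('h.py').read()
a=s.index("        q=cv2.convexHull((proj"); b=s.index("    sc=np.array")
s=s[:a]+'''        q=cv2.convexHull(proj(world(p,up,tilt),C).astype(np.float32))[:,0]
        o=np.floor(q.min(0))-2; n=(np.ceil(q.max(0))+3-o).astype(int); f=6
        k=np.zeros((n[1]*f,n[0]*f),np.uint8); cv2.fillConvexPoly(k,np.round((q-o+.5)*f-.5).astype(np.int32),255)
        k=cv2.resize(k,(int(n[0]),int(n[1])),interpolation=cv2.INTER_AREA)/255.
        out=np.zeros(sh); x0,y0=o.astype(int); X0,Y0=max(x0,0),max(y0,0); X1,Y1=min(x0+n[0],sh[1]),min(y0+n[1],sh[0])
        out[Y0:Y1,X0:X1]=k[Y0-y0:Y1-y0,X0-x0:X1-x0]; return out
'''+s[b:]
s=s.replace("(((H<8)|(H>172))&(S>95)&(V>30))","(((H<11)|(H>170))&(S>80)&(V>20))")
open('h.py','w').write(s)
E
python3 - <<'E'
from h import *
im={c:cv2.cvtColor(cv2.imread(f'pics/{c}0.png'),cv2.COLOR_BGR2RGB) for c in('top','scene')}
C={c:cam(c) for c in im}; V={c:(im[c],C[c]) for c in im}
def run(n,p0,up,tilt,free):
    for k in (['top'],['scene'],['top','scene']):
        if tilt and len(k)==1: continue
        p,e=fit([V[c] for c in k],p0,up,tilt,free,marg=6); print(n,k,p.round(4),round(e,3))
run('laid',[.556,.068,.055,-7],True,0,(0,1,3))
run('flat2',[.459,.352,.021,-46],False,0,(0,1,3))
run('flat1',[.61,-.273,.094,-87],False,30,(0,1,2,3))
run('over',[.476,-.265,.094,-87],True,30,(0,1,2,3))
E
```

```text
laid ['top'] [ 0.5565  0.0684  0.055  -8.8481] 0.084
laid ['scene'] [ 0.5545  0.0735  0.055  -9.3927] 0.105
laid ['top', 'scene'] [ 0.5566  0.0691  0.055  -8.1615] 0.102
flat2 ['top'] [ 4.63300e-01  3.55100e-01  2.10000e-02 -4.16522e+01] 0.073
flat2 ['scene'] [ 4.59800e-01  3.59900e-01  2.10000e-02 -4.25644e+01] 0.065
flat2 ['top', 'scene'] [ 4.62800e-01  3.55600e-01  2.10000e-02 -4.18947e+01] 0.084
flat1 ['top', 'scene'] [  0.6072  -0.2745   0.0957 -90.935 ] 0.109
over ['top', 'scene'] [  0.4779  -0.2677   0.0952 -90.4445] 0.105
```

Poses are now consistent to about 5 mm. I'll move above flat_2, turning the tool to yaw 138°, and look from close by.

Emit:
drive_tool:
  targets:
    - {"linear":[22,43,3],"delta_rot":[0,0,80],"gripper":1}
    - {"linear":[22,43,3],"delta_rot":[0,0,80],"gripper":1}
    - {"linear":[22,43,3],"delta_rot":[0,0,80],"gripper":1}
    - {"linear":[22,43,3],"delta_rot":[0,0,80],"gripper":1}
    - {"linear":[22,43,3],"delta_rot":[0,0,80],"gripper":1}
    - {"linear":[22,43,3],"delta_rot":[0,0,80],"gripper":1}
    - {"linear":[22,43,3],"delta_rot":[0,0,80],"gripper":1}
    - {"linear":[22,43,3],"delta_rot":[0,0,80],"gripper":1}
    - {"linear":[22,43,3],"delta_rot":[0,0,80],"gripper":1}
    - {"linear":[22,43,3],"delta_rot":[0,0,80],"gripper":1}
    - {"linear":[22,43,3],"delta_rot":[0,0,80],"gripper":1}
    - {"linear":[22,65,3],"delta_rot":[0,0,112.8],"gripper":1}
    - {"linear":[22,65,3],"delta_rot":[0,0,112.8],"gripper":1}
    - {"linear":[22,65,3],"delta_rot":[0,0,112.8],"gripper":1}
    - {"linear":[22,65,3],"delta_rot":[0,0,112.8],"gripper":1}
    - {"linear":[22,65,3],"delta_rot":[0,0,112.8],"gripper":1}
    - {"linear":[22,65,3],"delta_rot":[0,0,112.8],"gripper":1}
    - {"linear":[22,65,3],"delta_rot":[0,0,112.8],"gripper":1}

```text
t: 2.0
tcp_pos: [0.4962, 0.0668, 0.2616]
eef_rot: [0.357, 0.934, 0.001, 0.0]
ft_force: [-0.8, -1.0, -0.3]
grip_width: 0.0855
grasp_force: 0.0
```

```bash
cat >> h.py <<'E'
def wfit(fn,jobs,draw=True):
    s=r.sense(); C=cam('wrist',s); im=snap('wrist',fn); res=[]
    for n,p0,up,tilt,free in jobs:
        p,e=fit([(im,C)],p0,up,tilt,free,marg=25); p,e=fit([(im,C)],p,up,tilt,free,marg=10)
        print(n,p.round(4),round(e,3)); res.append(p)
        cv2.polylines(im,[cv2.convexHull(proj(world(p,up,tilt),C).astype(np.float32)).astype(np.int32)],True,(0,255,255),1)
    cv2.imwrite('pics/'+fn,im[:,:,::-1]); return s,C,res
E
python3 - <<'E'
from h import *
wfit('w1.png',[('laid',[.556,.069,.055,-8.5],True,0,(0,1,3))])
E
```

```text
laid [ 0.5564  0.0691  0.055  -7.5292] 0.06
```

View pics/w1.png

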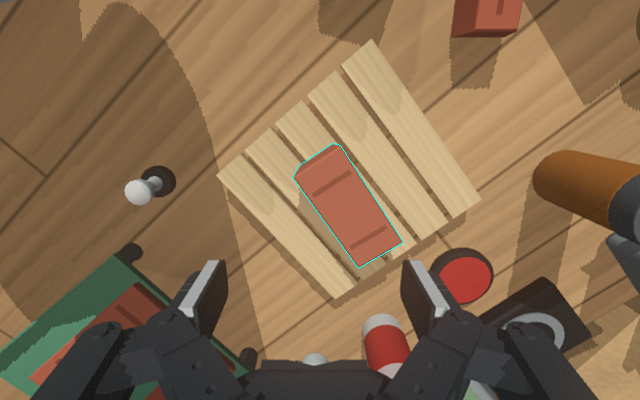

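Emit:
drive_tool:
  targets:
    - {"linear":[-3,15,0],"delta_rot":[0,0,0],"gripper":1}
    - {"linear":[-3.3,28.8,0],"delta_rot":[0,0,0],"gripper":1}
    - {"linear":[-3.3,28.8,0],"delta_rot":[0,0,0],"gripper":1}
    - {"linear":[-3.3,28.8,0],"delta_rot":[0,0,0],"gripper":1}
    - {"linear":[-3.3,28.8,0],"delta_rot":[0,0,0],"gripper":1}
    - {"linear":[-3.3,28.8,0],"delta_rot":[0,0,0],"gripper":1}
    - {"linear":[-3.3,28.8,-2],"delta_rot":[0,0,0],"gripper":1}
    - {"linear":[-3.3,28.8,-2],"delta_rot":[0,0,0],"gripper":1}
    - {"linear":[-3.3,28.8,-2],"delta_rot":[0,0,0],"gripper":1}

```text
t: 2.8
tcp_pos: [0.4626, 0.3502, 0.24]
eef_rot: [0.358, 0.934, -0.001, -0.001]
ft_force: [0.5, -1.3, -0.2]
grip_width: 0.0852
grasp_force: 0.0
```

The wrist view shows the laid brick (two short score lines) at pixel (348,205) on the board, and the fitted outline matches it. Next, flat_2 from above.

```bash
python3 - <<'E'
from h import *
s,C,p=wfit('w2.png',[('flat2',[.463,.356,.021,-42],False,0,(0,1,3))])
yaw=np.degrees(np.arctan2(*Ro.from_quat(s['eef_rot']).as_matrix()[[1,0],0])); print(s['tcp_pos'].round(4),yaw)
E
```

```text
flat2 [ 4.62200e-01  3.54700e-01  2.10000e-02 -4.19722e+01] 0.032
[0.4626 0.3502 0.24  ] 138.0546256057891
```

View pics/w2.png

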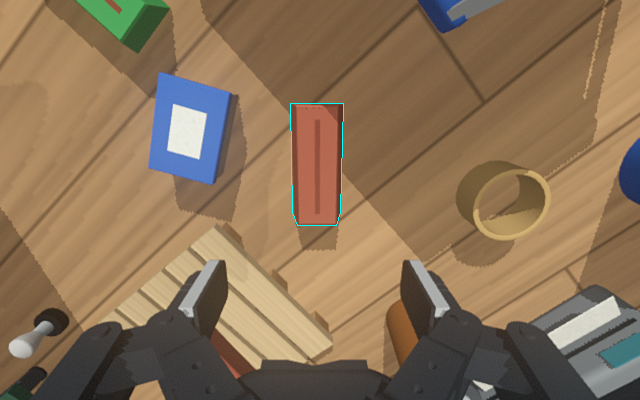

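Emit:
drive_tool:
  grip_force: 80
  targets:
    - {"linear":[0,0.45,-8],"delta_rot":[0,0,0],"gripper":1}
    - {"linear":[0,0.45,-16],"delta_rot":[0,0,0],"gripper":1}
    - {"linear":[0,0.45,-16],"delta_rot":[0,0,0],"gripper":1}
    - {"linear":[0,0.45,-20],"delta_rot":[0,0,0],"gripper":1}
    - {"linear":[0,0.45,-22],"delta_rot":[0,0,0],"gripper":1}
    - {"linear":[0,0.45,-23],"delta_rot":[0,0,0],"gripper":1}
    - {"linear":[0,0.45,-23.8],"delta_rot":[0,0,0],"gripper":1}
    - {"linear":[0,0.45,-23.8],"delta_rot":[0,0,0],"gripper":1}
    - {"linear":[0,0.45,-23.8],"delta_rot":[0,0,0],"gripper":0}
    - {"linear":[0,0.45,-23.8],"delta_rot":[0,0,0],"gripper":0}
    - {"linear":[0,0.45,-23.8],"delta_rot":[0,0,0],"gripper":0}
    - {"linear":[0,0.45,-23.8],"delta_rot":[0,0,0],"gripper":0}
    - {"linear":[0,0.45,-23.8],"delta_rot":[0,0,0],"gripper":0}
    - {"linear":[0,0.45,-23.8],"delta_rot":[0,0,0],"gripper":0}

```text
t: 4.02
tcp_pos: [0.4642, 0.3541, 0.0062]
eef_rot: [0.359, 0.933, 0.001, 0.001]
ft_force: [-1.7, -10.0, 19.6]
grip_width: 0.0568
grasp_force: 81.2
```

Emit:
drive_tool:
  targets:
    - {"linear":[0,0,1.5],"delta_rot":[0,0,0],"gripper":0}
    - {"linear":[0,0,4],"delta_rot":[0,0,0],"gripper":0}
    - {"linear":[0,0,8],"delta_rot":[0,0,0],"gripper":0}
    - {"linear":[0,0,11],"delta_rot":[0,0,0],"gripper":0}
    - {"linear":[1,-3,12],"delta_rot":[0,0,6],"gripper":0}
    - {"linear":[3,-6,12],"delta_rot":[0,0,12],"gripper":0}
    - {"linear":[5,-9.5,12],"delta_rot":[0,0,18],"gripper":0}
    - {"linear":[7,-13,12],"delta_rot":[0,0,24],"gripper":0}
    - {"linear":[9,-16.5,12],"delta_rot":[0,0,30],"gripper":0}
    - {"linear":[10.5,-20,12],"delta_rot":[0,0,34.4],"gripper":0}
    - {"linear":[10.5,-20,12],"delta_rot":[0,0,34.4],"gripper":0}
    - {"linear":[10.5,-20,12],"delta_rot":[0,0,34.4],"gripper":0}

```text
t: 5.02
tcp_pos: [0.5693, 0.152, 0.1248]
eef_rot: [0.068, 0.998, 0.0, 0.001]
ft_force: [0.0, 1.8, -5.3]
grip_width: 0.0562
grasp_force: 87.7
```

```bash
python3 - <<'E'
from h import *
s,C,p=wfit('w3.png',[('laid',[.5564,.0691,.055,-7.5],True,0,(0,1,3))])
print(s['tcp_pos'].round(4),Ro.from_quat(s['eef_rot']).as_matrix()[:,0].round(4),s['grip_width'],s['ft_force'])
E
```

```text
laid [ 0.5571  0.0705  0.055  -7.8794] 0.166
[0.5693 0.152  0.1248] [-0.9906  0.1365 -0.0019] 0.056249246687949936 [ 0.04357248  1.81029378 -5.30953594]
```

View pics/w3.png

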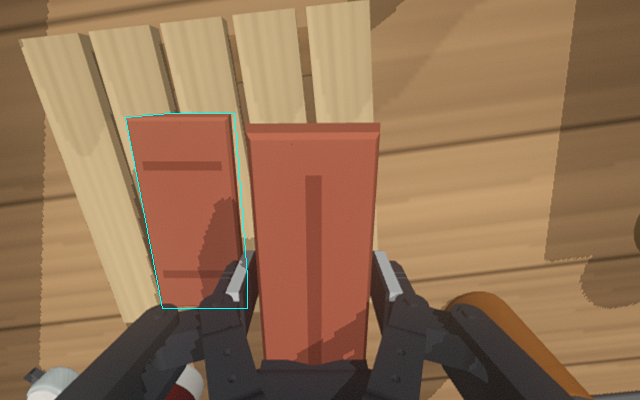

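Emit:
drive_tool:
  targets:
    - {"linear":[-0.15,0.27,-3],"delta_rot":[0,0,0],"gripper":0}
    - {"linear":[-0.15,0.27,-6],"delta_rot":[0,0,0],"gripper":0}
    - {"linear":[-0.15,0.27,-7.5],"delta_rot":[0,0,0],"gripper":0}
    - {"linear":[-0.15,0.27,-8.1],"delta_rot":[0,0,0],"gripper":0}
    - {"linear":[-0.15,0.27,-8.3],"delta_rot":[0,0,0],"gripper":0}
    - {"linear":[-0.15,0.27,-8.4],"delta_rot":[0,0,0],"gripper":0}
    - {"linear":[-0.15,0.27,-8.4],"delta_rot":[0,0,0],"gripper":0}

```text
t: 5.65
tcp_pos: [0.5658, 0.1578, 0.0406]
eef_rot: [0.066, 0.998, 0.0, -0.0]
ft_force: [0.2, 0.7, -6.0]
grip_width: 0.0563
grasp_force: 87.7
```

Emit:
drive_tool:
  targets:
    - {"linear":[0.1,-0.1,-0.1],"delta_rot":[0,0,0],"gripper":0}
    - {"linear":[0.1,-0.1,-0.2],"delta_rot":[0,0,0],"gripper":0}
    - {"linear":[0.1,-0.1,-0.3],"delta_rot":[0,0,0],"gripper":0}
    - {"linear":[0.1,-0.1,-0.3],"delta_rot":[0,0,0],"gripper":0}

```text
t: 5.98
tcp_pos: [0.5669, 0.1575, 0.0401]
eef_rot: [0.067, 0.998, 0.001, 0.0]
ft_force: [-24.2, 6.5, 53.7]
grip_width: 0.0561
grasp_force: 98.8
```

Emit:
drive_tool:
  targets:
    - {"linear":[0,0,0.2],"delta_rot":[0,0,0],"gripper":0}
    - {"linear":[0,0,0.2],"delta_rot":[0,0,0],"gripper":0.8}
    - {"linear":[0,0,0.2],"delta_rot":[0,0,0],"gripper":0.8}
    - {"linear":[0,0,0.2],"delta_rot":[0,0,0],"gripper":0.8}
    - {"linear":[0,0,0.2],"delta_rot":[0,0,0],"gripper":0.8}
    - {"linear":[0,0,1.5],"delta_rot":[0,0,0],"gripper":0.8}
    - {"linear":[0,0,4],"delta_rot":[0,0,0],"gripper":0.8}
    - {"linear":[0,0,8],"delta_rot":[0,0,0],"gripper":0.8}
    - {"linear":[0,0,12],"delta_rot":[0,0,0],"gripper":1}
    - {"linear":[0,0,15],"delta_rot":[0,0,0],"gripper":1}
    - {"linear":[0,0,15],"delta_rot":[0,0,0],"gripper":1}
    - {"linear":[0,0,15],"delta_rot":[0,0,0],"gripper":1}

```text
t: 6.98
tcp_pos: [0.5689, 0.156, 0.1882]
eef_rot: [0.067, 0.998, 0.001, 0.002]
ft_force: [-0.2, -0.6, -0.8]
grip_width: 0.0854
grasp_force: 0.0
```

```bash
cat >> h.py <<'E'
def rel(a,b):
    c,s=np.cos(np.radians(a[3])),np.sin(np.radians(a[3])); d=(b-a)[:2]; return np.round([1e3*(d[0]*c+d[1]*s),1e3*(-d[0]*s+d[1]*c),b[3]-a[3]],2)
E
python3 - <<'E'
from h import *
s,C,p=wfit('w4.png',[('laid',[.5564,.0691,.055,-7.5],True,0,(0,1,3)),('fl2',[.567,.157,.055,-7.5],False,0,(0,1,3))])
print(s['tcp_pos'].round(4),Ro.from_quat(s['eef_rot']).as_matrix()[:,0].round(4)); print(rel(p[0],p[1]))
E
```

```text
laid [ 0.557   0.0697  0.055  -8.5245] 0.065
fl2 [ 0.5663  0.1574  0.055  -6.9297] 0.046
[0.5689 0.156  0.1882] [-0.991   0.1335 -0.0036]
[-3.85 88.05  1.59]
```

View pics/w4.png

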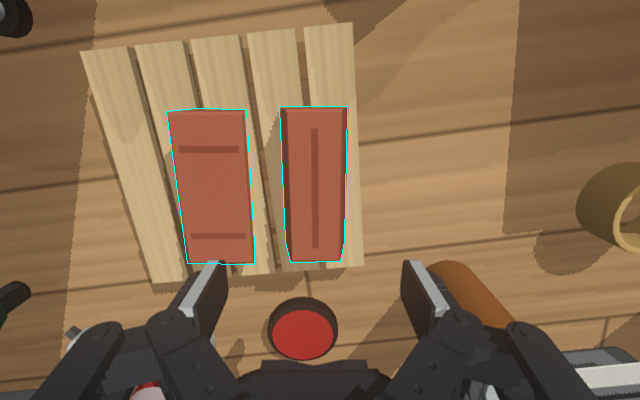

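Emit:
drive_tool:
  targets:
    - {"linear":[0.5,5.9,0],"delta_rot":[0,0,-90.3],"gripper":1}
    - {"linear":[0.5,5.9,0],"delta_rot":[0,0,-90.3],"gripper":1}
    - {"linear":[0.5,5.9,0],"delta_rot":[0,0,-90.3],"gripper":1}
    - {"linear":[0.5,5.9,0],"delta_rot":[0,0,-90.3],"gripper":1}
    - {"linear":[0.5,5.9,0],"delta_rot":[0,0,-90.3],"gripper":1}
    - {"linear":[0.5,5.9,0],"delta_rot":[0,0,-90.3],"gripper":1}
    - {"linear":[0.5,5.9,0],"delta_rot":[0,0,-90.3],"gripper":1}
    - {"linear":[0.5,5.9,0],"delta_rot":[0,0,-90.3],"gripper":1}
    - {"linear":[0.5,5.9,0],"delta_rot":[0,0,-90.3],"gripper":1}
    - {"linear":[0.5,5.9,0],"delta_rot":[0,0,-90.3],"gripper":1}
    - {"linear":[0.5,5.9,0],"delta_rot":[0,0,-90.3],"gripper":1}
    - {"linear":[0.5,5.9,-4],"delta_rot":[0,0,-90.3],"gripper":1}
    - {"linear":[0.5,5.9,-8],"delta_rot":[0,0,-90.3],"gripper":1}
    - {"linear":[0.5,5.9,-12],"delta_rot":[0,0,-90.3],"gripper":1}
    - {"linear":[0.5,5.9,-14.3],"delta_rot":[0,0,-90.3],"gripper":1}
    - {"linear":[0.5,5.9,-15],"delta_rot":[0,0,-90.3],"gripper":1}
    - {"linear":[0.5,5.9,-15],"delta_rot":[0,0,-90.3],"gripper":1}

```text
t: 8.45
tcp_pos: [0.5706, 0.2141, 0.0333]
eef_rot: [0.754, 0.656, -0.003, -0.001]
ft_force: [-0.3, 0.6, 1.2]
grip_width: 0.0857
grasp_force: 0.0
```

```bash
python3 - <<'E'
from h import *
s,C,p=wfit('w5.png',[('fl2',[.5663,.1574,.055,-7.5],False,0,(0,1,3))])
a=np.array([.557,.0697,.055,-8]); t=np.array([*s['tcp_pos'][:3],0]); print(t,rel(a,t),Ro.from_quat(s['eef_rot']).as_matrix()[:,0].round(4),s['ft_force'])
E
```

```text
fl2 [5.41200e-01 1.19200e-01 5.50000e-02 8.20595e+01] 0.637
[0.57057625 0.21409545 0.03332766 0.        ] [ -6.65 144.88   8.  ] [ 0.1385  0.9904 -0.0024] [-0.31610496  0.60241837  1.17458707]
```

View pics/w5.png

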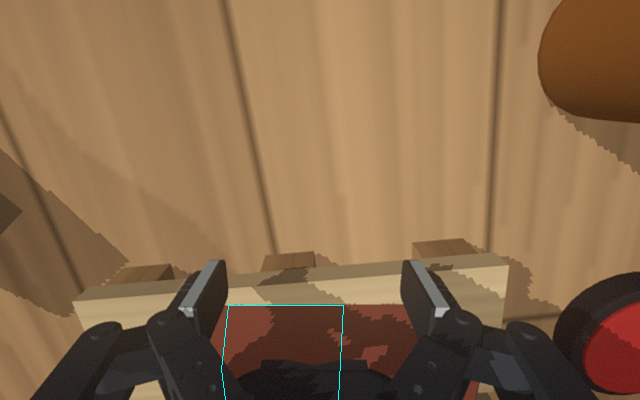

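Emit:
drive_tool:
  targets:
    - {"linear":[0.3,0,0.4],"delta_rot":[0,0,0],"gripper":1}
    - {"linear":[0.16,-1.0,0.4],"delta_rot":[0,0,0],"gripper":1}
    - {"linear":[0.1,-1.4,0.4],"delta_rot":[0,0,0],"gripper":1}
    - {"linear":[0.06,-1.7,0.4],"delta_rot":[0,0,0],"gripper":1}
    - {"linear":[0.02,-2.0,0.4],"delta_rot":[0,0,0],"gripper":1}
    - {"linear":[-0.02,-2.3,0.4],"delta_rot":[0,0,0],"gripper":1}
    - {"linear":[-0.06,-2.6,0.4],"delta_rot":[0,0,0],"gripper":1}
    - {"linear":[-0.1,-2.9,0.4],"delta_rot":[0,0,0],"gripper":1}
    - {"linear":[-0.15,-3.2,0.4],"delta_rot":[0,0,0],"gripper":1}
    - {"linear":[-0.19,-3.5,0.4],"delta_rot":[0,0,0],"gripper":1}
    - {"linear":[-0.23,-3.8,0.4],"delta_rot":[0,0,0],"gripper":1}
    - {"linear":[-0.27,-4.1,0.4],"delta_rot":[0,0,0],"gripper":1}
    - {"linear":[-0.27,-4.1,0.4],"delta_rot":[0,0,0],"gripper":1}

```text
t: 9.58
tcp_pos: [0.5709, 0.1739, 0.0412]
eef_rot: [0.755, 0.656, 0.001, 0.0]
ft_force: [1.7, 3.7, 5.7]
grip_width: 0.0854
grasp_force: 2.4
```

```bash
cat >> h.py <<'E'
def two(tag,jobs):
    """fixed cameras, one fit each"""
    for c in ('top','scene'):
        im=r.grab_frame(c); C=cam(c); q=[]
        for n,p0,up in jobs: p,e=fit([(im,C)],p0,up,marg=3); q.append(p); print(tag,c,n,p.round(4),round(e,3))
        print(rel(q[0],q[1]))
E
python3 - <<'E'
from h import *
s=r.sense(); a=np.array([.557,.0697,.055,-8]); t=np.array([*s['tcp_pos'][:3],0]); print(t,rel(a,t),s['ft_force'].round(1))
E
```

```text
[0.57091219 0.17393884 0.04115754 0.        ] [ -0.73 105.16   8.  ] [1.7 3.7 5.7]
```

Emit:
drive_tool:
  targets:
    - {"linear":[-0.03,-0.2,0],"delta_rot":[0,0,0],"gripper":1}
    - {"linear":[-0.06,-0.4,0],"delta_rot":[0,0,0],"gripper":1}
    - {"linear":[-0.08,-0.6,0],"delta_rot":[0,0,0],"gripper":1}
    - {"linear":[-0.08,-0.6,0],"delta_rot":[0,0,0],"gripper":1}

```text
t: 9.92
tcp_pos: [0.5701, 0.1681, 0.0411]
eef_rot: [0.755, 0.656, 0.001, 0.0]
ft_force: [1.0, 4.5, 5.2]
grip_width: 0.0855
grasp_force: 3.0
```

Emit:
drive_tool:
  targets:
    - {"linear":[-0.01,-0.1,0],"delta_rot":[0,0,0],"gripper":1}
    - {"linear":[-0.01,-0.1,0],"delta_rot":[0,0,0],"gripper":1}

```text
t: 10.08
tcp_pos: [0.57, 0.1673, 0.0412]
eef_rot: [0.755, 0.656, 0.001, 0.0]
ft_force: [0.5, 5.9, 6.2]
grip_width: 0.0854
grasp_force: 3.6
```

Emit:
drive_tool:
  targets:
    - {"linear":[-0.01,-0.1,0],"delta_rot":[0,0,0],"gripper":1}
    - {"linear":[-0.02,-0.2,0],"delta_rot":[0,0,0],"gripper":1}
    - {"linear":[-0.02,-0.2,0],"delta_rot":[0,0,0],"gripper":1}

```text
t: 10.33
tcp_pos: [0.5698, 0.1653, 0.0412]
eef_rot: [0.755, 0.656, 0.001, 0.0]
ft_force: [1.0, 5.7, 4.9]
grip_width: 0.0852
grasp_force: 3.8
```

```bash
python3 - <<'E'
from h import *
two('a',[('laid',[.557,.0697,.055,-8],True),('fl2',[.565,.126,.055,-8],False)])
im=cv2.imread('pics/top0.png'); b=snap('scene','s2.png')
cv2.imwrite('pics/s2c.png',cv2.resize(b[160:290,270:440],None,fx=4,fy=4,interpolation=cv2.INTER_CUBIC)[:,:,::-1])
E
```

```text
a top laid [  0.6416   0.0456   0.055  -38.6467] 14.205
a top fl2 [  0.5837   0.1488   0.055  -32.9011] 916.945
[-109.58   44.44    5.75]
a scene laid [ 0.5562  0.0824  0.055  -1.2394] 0.138
a scene fl2 [0.561  0.1171 0.055  2.1807] 0.156
[ 4.05 34.82  3.42]
```

Emit:
drive_tool:
  targets:
    - {"linear":[-0.01,-0.1,0],"delta_rot":[0,0,0],"gripper":1}
    - {"linear":[-0.01,-0.1,0],"delta_rot":[0,0,0],"gripper":1}

```text
t: 10.65
tcp_pos: [0.5697, 0.1643, 0.0411]
eef_rot: [0.755, 0.656, 0.001, 0.0]
ft_force: [1.1, 6.7, 5.2]
grip_width: 0.0852
grasp_force: 4.0
```

Emit:
drive_tool:
  targets:
    - {"linear":[-0.01,-0.1,0],"delta_rot":[0,0,0],"gripper":1}
    - {"linear":[-0.01,-0.1,0],"delta_rot":[0,0,0],"gripper":1}

```text
t: 10.82
tcp_pos: [0.5696, 0.1633, 0.0411]
eef_rot: [0.755, 0.656, 0.001, 0.0]
ft_force: [1.1, 7.1, 6.5]
grip_width: 0.0855
grasp_force: 4.0
```

Emit:
drive_tool:
  targets:
    - {"linear":[0.2,1.5,0],"delta_rot":[0,0,0],"gripper":1}
    - {"linear":[0.2,1.5,4],"delta_rot":[0,0,0],"gripper":1}
    - {"linear":[0.2,1.5,8],"delta_rot":[0,0,0],"gripper":1}
    - {"linear":[0,0,12],"delta_rot":[0,0,7],"gripper":1}
    - {"linear":[-0.3,-2,15],"delta_rot":[0,0,14],"gripper":1}
    - {"linear":[-0.9,-6.6,17],"delta_rot":[0,0,90],"gripper":1}
    - {"linear":[-0.9,-6.6,17],"delta_rot":[0,0,90],"gripper":1}
    - {"linear":[-0.9,-6.6,17],"delta_rot":[0,0,90],"gripper":1}
    - {"linear":[-0.9,-6.6,17],"delta_rot":[0,0,90],"gripper":1}
    - {"linear":[-0.9,-6.6,17],"delta_rot":[0,0,90],"gripper":1}
    - {"linear":[-0.9,-6.6,17],"delta_rot":[0,0,90],"gripper":1}
    - {"linear":[-0.9,-6.6,17],"delta_rot":[0,0,90],"gripper":1}
    - {"linear":[-0.9,-6.6,17],"delta_rot":[0,0,90],"gripper":1}
    - {"linear":[-0.9,-6.6,17],"delta_rot":[0,0,90],"gripper":1}
    - {"linear":[-0.9,-6.6,17],"delta_rot":[0,0,90],"gripper":1}
    - {"linear":[-0.9,-6.6,17],"delta_rot":[0,0,90],"gripper":1}
    - {"linear":[-0.9,-6.6,17],"delta_rot":[0,0,90],"gripper":1}

```text
t: 12.23
tcp_pos: [0.5596, 0.0973, 0.2104]
eef_rot: [0.067, 0.998, -0.0, -0.0]
ft_force: [-0.4, -0.1, -0.3]
grip_width: 0.0853
grasp_force: 0.0
```

```bash
cat >> h.py <<'E'
def wpair(fn,p0,z,side=1):
    """fit a wide-up brick and the wide-down one nested beside it (free offset, slide, yaw) jointly on the union mask"""
    s=r.sense(); C=cam('wrist',s); im=snap('wrist',fn); m=redmask(im)
    def two(v):
        a=np.array([v[0],v[1],z,v[2]]); R=Ro.from_euler('z',v[2],degrees=True)
        b=np.r_[a[:3]+R.apply([v[3],v[4],0]),v[2]+v[5]]; return a,b
    def ren(v,f=4):
        k=np.zeros((400*f,640*f),np.uint8)
        for p,up in zip(two(v),(True,False)):
            cv2.fillConvexPoly(k,np.round((cv2.convexHull(proj(world(p,up),C).astype(np.float32))+.5)*f-.5).astype(np.int32),255)
        return cv2.resize(k,(640,400),interpolation=cv2.INTER_AREA)/255.
    v0=np.array(p0,float); roi=cv2.dilate((ren(v0)>0).astype(np.uint8),np.ones((31,31)))
    lab=cv2.connectedComponents((m*roi>0).astype(np.uint8))[1]; mm=m*roi; sc=np.array([.006,.006,3,.004,.004,2])
    x=np.zeros(6); c=lambda x:np.abs(ren(v0+x*sc)-mm).sum()/mm.sum()
    for k in range(3):
        o=minimize(c,x,method='Nelder-Mead',options=dict(initial_simplex=np.vstack([x]+[x+e*(1,.4,.2)[k] for e in np.eye(6)]),xatol=.01,fatol=1e-4,maxiter=250)); x=o.x
    v=v0+x*sc; print('pair',v.round(4),round(o.fun,3))
    return s,C,v
E
python3 - <<'E'
from h import *
s,C,p=wfit('w6.png',[('laid',[.557,.0697,.055,-8],True,0,(0,1,3)),('fl2',[.565,.126,.055,-8],False,0,(0,1,3))]); print(rel(*p))
s,C,v=wpair('w6b.png',[.557,.0697,-8,-.003,.056,0],.055)
print(s['tcp_pos'].round(4),Ro.from_quat(s['eef_rot']).as_matrix()[:,0].round(4))
E
```

```text
laid [ 0.5576  0.0879  0.055  -5.4382] 0.249
fl2 [ 0.5608  0.1115  0.055  -2.3315] 0.296
[ 0.93 23.82  3.11]
pair [ 5.5670e-01  7.0500e-02 -7.8304e+00 -1.4000e-03  5.4700e-02 -2.0110e-01] 0.023
[0.5596 0.0972 0.2104] [-9.902e-01  1.398e-01  1.000e-04]
```

Emit:
drive_tool:
  targets:
    - {"linear":[-4,0.6,0],"delta_rot":[0,0,0],"gripper":1}
    - {"linear":[-8,1.2,0],"delta_rot":[0,0,0],"gripper":1}
    - {"linear":[-10.4,1.5,-2],"delta_rot":[0,0,0],"gripper":1}
    - {"linear":[-10.4,1.5,-6],"delta_rot":[0,0,0],"gripper":1}
    - {"linear":[-10.4,1.5,-10],"delta_rot":[0,0,0],"gripper":1}
    - {"linear":[-10.4,1.5,-14],"delta_rot":[0,0,0],"gripper":1}
    - {"linear":[-10.4,1.5,-16.5],"delta_rot":[0,0,0],"gripper":1}
    - {"linear":[-10.4,1.5,-16.9],"delta_rot":[0,0,0],"gripper":1}
    - {"linear":[-10.0,1.44,-16.9],"delta_rot":[0,0,0],"gripper":1}
    - {"linear":[-9.6,1.38,-16.9],"delta_rot":[0,0,0],"gripper":1}
    - {"linear":[-9.2,1.32,-16.9],"delta_rot":[0,0,0],"gripper":1}
    - {"linear":[-8.8,1.27,-16.9],"delta_rot":[0,0,0],"gripper":1}
    - {"linear":[-8.5,1.22,-16.9],"delta_rot":[0,0,0],"gripper":1}
    - {"linear":[-8.5,1.22,-16.9],"delta_rot":[0,0,0],"gripper":1}

```text
t: 13.5
tcp_pos: [0.4763, 0.109, 0.0423]
eef_rot: [0.07, 0.998, 0.0, 0.001]
ft_force: [-0.2, -0.3, -0.9]
grip_width: 0.0854
grasp_force: 0.0
```

Emit:
drive_tool:
  targets:
    - {"linear":[0.1,-0.01,0],"delta_rot":[0,0,0],"gripper":1}
    - {"linear":[0.2,-0.03,0],"delta_rot":[0,0,0],"gripper":1}
    - {"linear":[0.2,-0.03,0],"delta_rot":[0,0,0],"gripper":1}

```text
t: 13.75
tcp_pos: [0.4768, 0.1087, 0.0414]
eef_rot: [0.069, 0.998, 0.0, 0.0]
ft_force: [0.2, -0.1, -0.7]
grip_width: 0.0853
grasp_force: 0.0
```

Emit:
drive_tool:
  targets:
    - {"linear":[0.1,-0.01,0],"delta_rot":[0,0,0],"gripper":1}
    - {"linear":[0.2,-0.03,0],"delta_rot":[0,0,0],"gripper":1}
    - {"linear":[0.2,-0.03,0],"delta_rot":[0,0,0],"gripper":1}

```text
t: 14.0
tcp_pos: [0.4786, 0.1084, 0.0412]
eef_rot: [0.069, 0.998, -0.0, -0.0]
ft_force: [-0.3, -0.1, 0.0]
grip_width: 0.0854
grasp_force: 0.0
```

Emit:
drive_tool:
  targets:
    - {"linear":[0.1,-0.01,0],"delta_rot":[0,0,0],"gripper":1}
    - {"linear":[0.1,-0.01,0],"delta_rot":[0,0,0],"gripper":1}

```text
t: 14.17
tcp_pos: [0.4788, 0.1083, 0.0412]
eef_rot: [0.069, 0.998, -0.0, -0.001]
ft_force: [-4.4, 1.4, 3.1]
grip_width: 0.0854
grasp_force: 2.2
```

Emit:
drive_tool:
  targets:
    - {"linear":[0.1,-0.01,0],"delta_rot":[0,0,0],"gripper":1}
    - {"linear":[0.1,-0.01,0],"delta_rot":[0,0,0],"gripper":1}

```text
t: 14.33
tcp_pos: [0.4795, 0.1082, 0.0411]
eef_rot: [0.069, 0.998, -0.0, -0.001]
ft_force: [-6.2, 1.5, 3.8]
grip_width: 0.0858
grasp_force: 3.1
```

Emit:
drive_tool:
  targets:
    - {"linear":[0.1,-0.01,0],"delta_rot":[0,0,0],"gripper":1}
    - {"linear":[0.1,-0.01,0],"delta_rot":[0,0,0],"gripper":1}

```text
t: 14.5
tcp_pos: [0.4801, 0.1081, 0.0411]
eef_rot: [0.069, 0.998, -0.0, -0.001]
ft_force: [-8.3, 2.2, 7.3]
grip_width: 0.0853
grasp_force: 4.2
```

Emit:
drive_tool:
  targets:
    - {"linear":[0.05,-0.01,0],"delta_rot":[0,0,0],"gripper":1}
    - {"linear":[0.05,-0.01,0],"delta_rot":[0,0,0],"gripper":1}

```text
t: 14.67
tcp_pos: [0.4804, 0.108, 0.0411]
eef_rot: [0.069, 0.998, -0.0, -0.002]
ft_force: [-9.0, 3.4, 7.2]
grip_width: 0.0855
grasp_force: 4.8
```

Emit:
drive_tool:
  targets:
    - {"linear":[-1.2,0.2,0],"delta_rot":[0,0,0],"gripper":1}
    - {"linear":[-1.2,0.2,4],"delta_rot":[0,0,0],"gripper":1}
    - {"linear":[-1.2,0.2,8],"delta_rot":[0,0,0],"gripper":1}
    - {"linear":[0,0,12],"delta_rot":[0,0,0],"gripper":1}
    - {"linear":[3,-0.4,15],"delta_rot":[0,0,0],"gripper":1}
    - {"linear":[7,-1,17],"delta_rot":[0,0,0],"gripper":1}
    - {"linear":[8,-1.1,17],"delta_rot":[0,0,0],"gripper":1}
    - {"linear":[8,-1.1,17],"delta_rot":[0,0,0],"gripper":1}

```text
t: 15.33
tcp_pos: [0.5666, 0.0966, 0.2133]
eef_rot: [0.07, 0.998, 0.0, 0.003]
ft_force: [-0.5, -0.5, -1.1]
grip_width: 0.0853
grasp_force: 0.0
```

```bash
python3 - <<'E'
from h import *
s,C,v=wpair('w7.png',[.5567,.0705,-7.8,0,.056,0],.055)
print(s['tcp_pos'].round(4),Ro.from_quat(s['eef_rot']).as_matrix()[:,0].round(4))
E
```

```text
pair [ 5.5650e-01  7.0600e-02 -7.8323e+00  4.0000e-04  5.4600e-02 -2.2890e-01] 0.019
[0.5666 0.0966 0.2133] [-0.9902  0.1393 -0.0055]
```

Lower layer is nested and in line (slide 0.4 mm, yaw difference 0.2°). Next I go above the rack.

Emit:
drive_tool:
  targets:
    - {"linear":[-7,-33,8],"delta_rot":[0,0,-85],"gripper":1}
    - {"linear":[-7,-33,8],"delta_rot":[0,0,-85],"gripper":1}
    - {"linear":[-7,-33,8],"delta_rot":[0,0,-85],"gripper":1}
    - {"linear":[-7,-33,8],"delta_rot":[0,0,-85],"gripper":1}
    - {"linear":[-7,-33,8],"delta_rot":[0,0,-85],"gripper":1}
    - {"linear":[-7,-33,8],"delta_rot":[0,0,-85],"gripper":1}
    - {"linear":[-7,-33,8],"delta_rot":[0,0,-85],"gripper":1}
    - {"linear":[-7,-33,8],"delta_rot":[0,0,-85],"gripper":1}
    - {"linear":[-7,-33,8],"delta_rot":[0,0,-85],"gripper":1}
    - {"linear":[-7,-33,8],"delta_rot":[0,0,-85],"gripper":1}
    - {"linear":[-7,-33,8],"delta_rot":[0,0,-85],"gripper":1}
    - {"linear":[-7,-33,8],"delta_rot":[0,0,-85],"gripper":1}
    - {"linear":[-7,-33,8],"delta_rot":[0,0,-85],"gripper":1}
    - {"linear":[-7,-33,8],"delta_rot":[0,0,-85],"gripper":1}

```text
t: 16.55
tcp_pos: [0.4915, -0.2325, 0.2907]
eef_rot: [0.724, 0.69, -0.0, -0.001]
ft_force: [-0.8, -0.2, -0.4]
grip_width: 0.0854
grasp_force: 0.0
```

```bash
python3 - <<'E'
from h import *
s=r.sense()
F=(0,1,2,3)
s,C,p=wfit('w8.png',[('over',[.478,-.268,.095,-92],True,30,F),('fl1',[.608,-.275,.095,-92],False,30,F)])
print(rel(p[0],p[1]),s['tcp_pos'].round(4),Ro.from_quat(s['eef_rot']).as_matrix()[:,0].round(4))
im=cv2.imread('pics/w8.png')
E
```

```text
over [ 4.7690e-01 -2.7190e-01  8.6600e-02 -9.3307e+01] 0.018
fl1 [ 6.11100e-01 -2.79600e-01  8.02000e-02 -9.26033e+01] 0.036
[-6.0000e-02  1.3447e+02  7.0000e-01] [ 0.4915 -0.2325  0.2907] [4.800e-02 9.988e-01 6.000e-04]
```

View pics/w8.png

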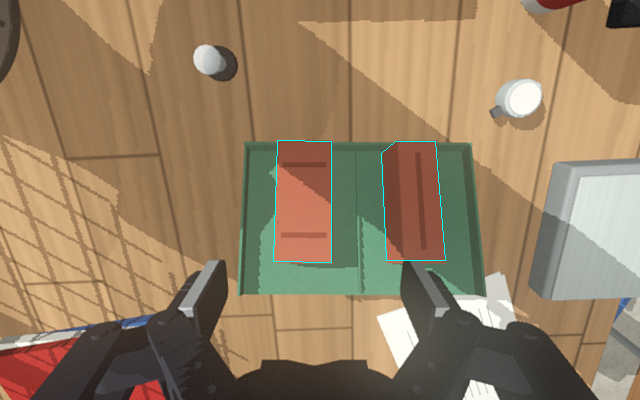

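The view shows over (two short lines) at (303,200) and flat_1 (one long line) at (415,200) on the rack. I'll pin down their height using the known 130 mm spacing.

```bash
python3 - <<'E'
from h import *
s=r.sense(); C=cam('wrist',s); im=snap('wrist','w9.png')
for z in (.080,.084,.088,.092,.096):
    q=[fit([(im,C)],p0,up,30,(0,1,3),marg=10) for p0,up in (([.477,-.272,z,-93],True),([.609,-.279,z,-93],False))]
    print(z,[(p.round(4)[[0,1,3]],round(e,3)) for p,e in q],rel(q[0][0],q[1][0]))
E
```

```text
0.08 [(array([  0.4769,  -0.2727, -93.0337]), np.float64(0.038)), (array([  0.6113,  -0.2795, -92.8272]), np.float64(0.036))] [ -0.36 134.5    0.21]
0.084 [(array([  0.477 ,  -0.2732, -93.192 ]), np.float64(0.023)), (array([  0.6097,  -0.2792, -92.8824]), np.float64(0.039))] [ -1.45 132.81   0.31]
0.088 [(array([  0.4772,  -0.2713, -92.8834]), np.float64(0.017)), (array([  0.6083,  -0.2776, -92.8711]), np.float64(0.044))] [-2.6000e-01  1.3126e+02  1.0000e-02]
0.092 [(array([  0.4776,  -0.27  , -92.608 ]), np.float64(0.033)), (array([  0.6065,  -0.2765, -92.6904]), np.float64(0.063))] [ 6.5000e-01  1.2906e+02 -8.0000e-02]
0.096 [(array([  0.4775,  -0.2696, -92.5235]), np.float64(0.057)), (array([  0.6061,  -0.2755, -91.1842]), np.float64(0.087))] [  0.24 128.78   1.34]
```

Emit:
drive_tool:
  targets:
    - {"linear":[-0.6,0,-2],"delta_rot":[-7,0.37,0],"gripper":1}
    - {"linear":[-1.25,0,-4],"delta_rot":[-14,0.73,-0.1],"gripper":1}
    - {"linear":[-1.25,0,-6],"delta_rot":[-21,1.1,-0.2],"gripper":1}
    - {"linear":[-1.25,0,-9],"delta_rot":[-28,1.47,-0.25],"gripper":1}
    - {"linear":[-1.25,0,-12],"delta_rot":[-30,1.57,-0.25],"gripper":1}
    - {"linear":[-1.25,0,-13.5],"delta_rot":[-30,1.57,-0.25],"gripper":1}
    - {"linear":[-1.25,0,-13.5],"delta_rot":[-30,1.57,-0.25],"gripper":1}
    - {"linear":[-1.25,0,-13.5],"delta_rot":[-30,1.57,-0.25],"gripper":1}

```text
t: 17.32
tcp_pos: [0.4787, -0.2321, 0.1552]
eef_rot: [0.7, 0.666, -0.189, 0.176]
ft_force: [0.2, 0.1, 0.7]
grip_width: 0.0855
grasp_force: 0.0
```

```bash
python3 - <<'E'
from h import *
s,C,p=wfit('w10.png',[('over',[.4772,-.271,.089,-93],True,30,(0,1,2,3))])
M=Ro.from_quat(s['eef_rot']).as_matrix(); print(s['tcp_pos'].round(4),M.round(3).tolist())
R=pose(p[0],30).as_matrix(); print('brick in frame: tcp rel',(R.T@(s['tcp_pos']-p[0][:3])*1e3).round(1), 'tool axes in brick',(R.T@M).round(3).tolist())
E
```

```text
over [ 4.77400e-01 -2.72600e-01  8.96000e-02 -9.29614e+01] 0.01
[ 0.4787 -0.2321  0.1552] [[0.043, 0.999, -0.03], [0.865, -0.052, -0.499], [-0.5, -0.005, -0.866]]
brick in frame: tcp rel [-2.3 -0.8 77.1] tool axes in brick [[-1.0, -0.002, -0.0], [-0.002, 1.0, -0.005], [0.0, -0.005, -1.0]]
```

Emit:
drive_tool:
  targets:
    - {"linear":[-0.07,-2.1,-3.4],"delta_rot":[0,0,0],"gripper":1}
    - {"linear":[-0.12,-3.5,-5.7],"delta_rot":[0,0,0],"gripper":1}
    - {"linear":[-0.14,-4.2,-6.8],"delta_rot":[0,0,0],"gripper":1}
    - {"linear":[-0.14,-4.2,-6.8],"delta_rot":[0,0,0],"gripper":1}
    - {"linear":[-0.14,-4.2,-6.8],"delta_rot":[0,0,0],"gripper":0}
    - {"linear":[-0.14,-4.2,-6.8],"delta_rot":[0,0,0],"gripper":0}
    - {"linear":[-0.14,-4.2,-6.8],"delta_rot":[0,0,0],"gripper":0}
    - {"linear":[-0.14,-4.2,-6.8],"delta_rot":[0,0,0],"gripper":0}
    - {"linear":[-0.14,-4.2,-6.8],"delta_rot":[0,0,0],"gripper":0}

```text
t: 18.12
tcp_pos: [0.4791, -0.2752, 0.0908]
eef_rot: [0.702, 0.663, -0.188, 0.18]
ft_force: [-3.9, 1.8, 12.2]
grip_width: 0.0608
grasp_force: 83.4
```

Emit:
drive_tool:
  targets:
    - {"linear":[0.04,0.75,1.3],"delta_rot":[0,0,0],"gripper":0}
    - {"linear":[0.1,2,3.5],"delta_rot":[0,0,0],"gripper":0}
    - {"linear":[0.16,3.5,6.5],"delta_rot":[0,0,0],"gripper":0}
    - {"linear":[0.5,5,10],"delta_rot":[4,-0.4,-0.7],"gripper":0}
    - {"linear":[1,8,13],"delta_rot":[9,-0.9,-1.5],"gripper":0}
    - {"linear":[2,12,15],"delta_rot":[14,-1.4,-2.3],"gripper":0}
    - {"linear":[3,16,16],"delta_rot":[19,-1.8,-3.1],"gripper":0}
    - {"linear":[4,20,17],"delta_rot":[24,-2.3,-3.9],"gripper":0}
    - {"linear":[4.5,24,17],"delta_rot":[29.9,-2.87,-4.9],"gripper":0}
    - {"linear":[5,28,17],"delta_rot":[29.9,-2.87,-4.9],"gripper":0}
    - {"linear":[5.3,32,17],"delta_rot":[29.9,-2.87,-4.9],"gripper":0}
    - {"linear":[5.5,35.5,17],"delta_rot":[29.9,-2.87,-4.9],"gripper":0}
    - {"linear":[5.5,37.6,17],"delta_rot":[29.9,-2.87,-4.9],"gripper":0}
    - {"linear":[5.5,37.6,17],"delta_rot":[29.9,-2.87,-4.9],"gripper":0}
    - {"linear":[5.5,37.6,17],"delta_rot":[29.9,-2.87,-4.9],"gripper":0}

```text
t: 19.37
tcp_pos: [0.5328, 0.1032, 0.2595]
eef_rot: [0.754, 0.656, 0.0, -0.001]
ft_force: [-0.2, -0.8, -7.3]
grip_width: 0.0604
grasp_force: 90.8
```

```bash
cat >> h.py <<'E'
def held(fn,up,off0=(0,0,0)):
    """fit the held brick in the wrist image: centre and rotation in tool frame; ROI above the fingers"""
    s=r.sense(); K,R,t=cam('wrist',s); im=snap('wrist',fn); m=redmask(im)
    T=Ro.from_quat(s['eef_rot']); B=T*Ro.from_euler('x',180,degrees=True)*Ro.from_euler('z',180,degrees=True)
    rows=slice(0,250); f=4
    def wc(v): return (Ro.from_rotvec(v[3:],degrees=True)*B).apply(corners(up))+s['tcp_pos']+T.apply(v[:3])
    def ren(v):
        k=np.zeros((400*f,640*f),np.uint8); q=cv2.convexHull(proj(wc(v),(K,R,t)).astype(np.float32))
        cv2.fillConvexPoly(k,np.round((q+.5)*f-.5).astype(np.int32),255); return (cv2.resize(k,(640,400),interpolation=cv2.INTER_AREA)/255.)[rows]
    v0=np.r_[off0,0,0,0].astype(float); roi=cv2.dilate((ren(v0)>0).astype(np.uint8),np.ones((21,21))); mm=m[rows]*roi
    sc=np.array([.005,.004,.005,2,2,2]); c=lambda x:np.abs(ren(v0+x*sc)-mm).sum()/mm.sum()+.002*(x**2).sum()
    x=np.zeros(6)
    for k in range(3):
        o=minimize(c,x,method='Nelder-Mead',options=dict(initial_simplex=np.vstack([x]+[x+e*(1,.4,.2)[k] for e in np.eye(6)]),xatol=.01,fatol=1e-4,maxiter=250)); x=o.x
    v=v0+x*sc; W=(Ro.from_rotvec(v[3:],degrees=True)*B).as_matrix()
    print('held off tool mm',(v[:3]*1e3).round(1),'rot',v[3:].round(2),'cost',round(o.fun,3)); c0=s['tcp_pos']+T.apply(v[:3])
    print('centre',c0.round(4),'bottom z',wc(v)[:,2].min().round(4),'yaw',np.degrees(np.arctan2(W[1,0],W[0,0])).round(2),'tcp',s['tcp_pos'].round(4),'zaxis tool',T.as_matrix()[:,2].round(4),'x',T.as_matrix()[:,0].round(4))
E
python3 - <<'E'
from h import *
held('h1.png',True)
print(r.sense()['ft_force'].round(1))
E
```

```text
held off tool mm [ 3.8  1.2 -7.9] rot [0.6  0.59 0.09] cost 0.028
centre [0.5345 0.1067 0.2674] bottom z 0.2454 yaw -97.87 tcp [0.5328 0.1032 0.2595] zaxis tool [-2.0e-04  1.4e-03 -1.0e+00] x [0.1384 0.9904 0.0014]
[-0.  -0.5 -7. ]
```

Emit:
drive_tool:
  targets:
    - {"linear":[-0.12,-0.45,-4],"delta_rot":[0,0,0],"gripper":0}
    - {"linear":[-0.12,-0.45,-8],"delta_rot":[0,0,0],"gripper":0}
    - {"linear":[-0.12,-0.45,-12],"delta_rot":[0,0,0],"gripper":0}
    - {"linear":[-0.12,-0.45,-14.5],"delta_rot":[0,0,0],"gripper":0}
    - {"linear":[-0.12,-0.45,-15.5],"delta_rot":[0,0,0],"gripper":0}
    - {"linear":[-0.12,-0.45,-16],"delta_rot":[0,0,0],"gripper":0}
    - {"linear":[-0.12,-0.45,-16],"delta_rot":[0,0,0],"gripper":0}
    - {"linear":[-0.12,-0.45,-16],"delta_rot":[0,0,0],"gripper":0}

```text
t: 20.08
tcp_pos: [0.5332, 0.0964, 0.0998]
eef_rot: [0.756, 0.655, 0.0, 0.0]
ft_force: [0.6, 0.3, -7.4]
grip_width: 0.0608
grasp_force: 90.8
```

Emit:
drive_tool:
  targets:
    - {"linear":[0,0,-0.15],"delta_rot":[0,0,0],"gripper":0}
    - {"linear":[0,0,-0.15],"delta_rot":[0,0,0],"gripper":0}

```text
t: 20.25
tcp_pos: [0.533, 0.0966, 0.0981]
eef_rot: [0.756, 0.655, 0.0, 0.0]
ft_force: [0.4, 0.3, -7.5]
grip_width: 0.0607
grasp_force: 90.7
```

Emit:
drive_tool:
  targets:
    - {"linear":[0,0,-0.15],"delta_rot":[0,0,0],"gripper":0}
    - {"linear":[0,0,-0.15],"delta_rot":[0,0,0],"gripper":0}

```text
t: 20.42
tcp_pos: [0.5323, 0.0966, 0.0958]
eef_rot: [0.756, 0.655, -0.0, -0.0]
ft_force: [0.0, -1.0, -7.3]
grip_width: 0.0605
grasp_force: 90.7
```

Emit:
drive_tool:
  targets:
    - {"linear":[0,0.15,-0.15],"delta_rot":[0,0,0.2],"gripper":0}
    - {"linear":[0,0.15,-0.15],"delta_rot":[0,0,0.2],"gripper":0}

```text
t: 20.58
tcp_pos: [0.532, 0.0982, 0.0937]
eef_rot: [0.755, 0.656, -0.0, -0.0]
ft_force: [-0.1, 0.3, -6.3]
grip_width: 0.0609
grasp_force: 90.7
```

Emit:
drive_tool:
  targets:
    - {"linear":[0,0,-0.15],"delta_rot":[0,0,0],"gripper":0}
    - {"linear":[0,0,-0.15],"delta_rot":[0,0,0],"gripper":0}

```text
t: 20.75
tcp_pos: [0.5321, 0.0981, 0.0921]
eef_rot: [0.755, 0.656, -0.0, -0.0]
ft_force: [0.3, 1.2, -6.2]
grip_width: 0.061
grasp_force: 90.8
```

Emit:
drive_tool:
  targets:
    - {"linear":[0,0,-0.15],"delta_rot":[0,0,0],"gripper":0}
    - {"linear":[0,0,-0.15],"delta_rot":[0,0,0],"gripper":0}

```text
t: 20.92
tcp_pos: [0.5321, 0.0981, 0.092]
eef_rot: [0.755, 0.656, -0.0, -0.0]
ft_force: [-7.6, -0.4, 21.7]
grip_width: 0.0608
grasp_force: 93.4
```

Emit:
drive_tool:
  targets:
    - {"linear":[0,0,0.12],"delta_rot":[0,0,0],"gripper":0}
    - {"linear":[0,0,0.12],"delta_rot":[0,0,0],"gripper":0.9}
    - {"linear":[0,0,0.12],"delta_rot":[0,0,0],"gripper":0.9}
    - {"linear":[0,0,0.12],"delta_rot":[0,0,0],"gripper":0.9}
    - {"linear":[0,0,0.12],"delta_rot":[0,0,0],"gripper":0.9}
    - {"linear":[0,0,0.5],"delta_rot":[0,0,0],"gripper":0.9}
    - {"linear":[0,0,3],"delta_rot":[0,0,0],"gripper":1}
    - {"linear":[0,0,7],"delta_rot":[0,0,0],"gripper":1}
    - {"linear":[0,0,11],"delta_rot":[0,0,0],"gripper":1}
    - {"linear":[0,0,14],"delta_rot":[0,0,0],"gripper":1}
    - {"linear":[0,-2,16],"delta_rot":[0,0,0],"gripper":1}
    - {"linear":[0,-2,16],"delta_rot":[0,0,0],"gripper":1}

```text
t: 21.92
tcp_pos: [0.5342, 0.0765, 0.2555]
eef_rot: [0.755, 0.656, 0.002, 0.002]
ft_force: [1.7, -0.8, 0.0]
grip_width: 0.0854
grasp_force: 0.0
```

```bash
cat >> h.py <<'E'
def wstack(fn,jobs,v0,z=None,sc=(.005,.005,2)):
    """jobs: list of (pose,up) ; fit joint union: every brick free in x,y,yaw"""
    s=r.sense(); C=cam('wrist',s); im=snap('wrist',fn); m=redmask(im); n=len(jobs); sc=np.tile(sc,n); f=3
    P=lambda x:[np.array(p,float)+np.r_[d[0],d[1],0,d[2]] for (p,_),d in zip(jobs,(x*sc).reshape(n,3))]
    def ren(x):
        k=np.zeros((400*f,640*f),np.uint8)
        for p,(_,up) in zip(P(x),jobs): cv2.fillConvexPoly(k,np.round((cv2.convexHull(proj(world(p,up),C).astype(np.float32))+.5)*f-.5).astype(np.int32),255)
        return cv2.resize(k,(640,400),interpolation=cv2.INTER_AREA)/255.
    x=np.zeros(3*n); roi=cv2.dilate((ren(x)>0).astype(np.uint8),np.ones((25,25))); mm=m*roi
    c=lambda x:np.abs(ren(x)-mm).sum()/mm.sum()
    for k in range(3):
        o=minimize(c,x,method='Nelder-Mead',options=dict(adaptive=True,initial_simplex=np.vstack([x]+[x+e*(.8,.4,.2)[k] for e in np.eye(3*n)]),xatol=.02,fatol=1e-4,maxiter=400)); x=o.x
    q=P(x); print('cost',round(o.fun,3)); [print(p.round(4)) for p in q]; return s,C,q
E
python3 - <<'E'
from h import *
s,C,q=wstack('w11.png',[([.5326,.1018,.097,-97.95],True),([.5565,.0706,.055,-7.83],True),([.5641,.1260,.055,-8],False)],0)
ctr=np.array([.5603,.0979,.055,-7.95]); print('over rel layer',rel(ctr,q[0])); print('lower',rel(q[1],q[2])); print(s['tcp_pos'].round(4))
E
```

```text
cost 0.028
[ 5.32000e-01  1.01800e-01  9.70000e-02 -9.74411e+01]
[ 0.5568  0.0703  0.055  -7.3855]
[ 0.5639  0.1236  0.055  -7.8448]
over rel layer [-2.853e+01 -8.000e-02 -8.949e+01]
lower [ 0.18 53.73 -0.46]
[0.5342 0.0765 0.2555]
```

Emit:
drive_tool:
  targets:
    - {"linear":[1,-4,0],"delta_rot":[0,0,0],"gripper":1}
    - {"linear":[2,-8,1],"delta_rot":[-4,0.4,0.7],"gripper":1}
    - {"linear":[3,-12,1],"delta_rot":[-9,0.9,1.5],"gripper":1}
    - {"linear":[4,-16,1],"delta_rot":[-14,1.4,2.3],"gripper":1}
    - {"linear":[5,-20,0],"delta_rot":[-19,1.8,3.1],"gripper":1}
    - {"linear":[6,-24,-1],"delta_rot":[-24,2.3,3.9],"gripper":1}
    - {"linear":[7,-28,-4],"delta_rot":[-29.9,2.87,4.9],"gripper":1}
    - {"linear":[7.6,-31.4,-7],"delta_rot":[-29.9,2.87,4.9],"gripper":1}
    - {"linear":[7.6,-31.4,-9.7],"delta_rot":[-29.9,2.87,4.9],"gripper":1}
    - {"linear":[7.6,-31.4,-9.7],"delta_rot":[-29.9,2.87,4.9],"gripper":1}
    - {"linear":[7.6,-31.4,-9.7],"delta_rot":[-29.9,2.87,4.9],"gripper":1}
    - {"linear":[7.6,-31.4,-9.7],"delta_rot":[-29.9,2.87,4.9],"gripper":1}

```text
t: 22.97
tcp_pos: [0.6082, -0.2354, 0.1542]
eef_rot: [0.701, 0.665, -0.188, 0.178]
ft_force: [0.0, 0.5, 0.6]
grip_width: 0.0853
grasp_force: 0.0
```

```bash
python3 - <<'E'
from h import *
s,C,p=wfit('w12.png',[('fl1',[.608,-.2775,.089,-93],False,30,(0,1,2,3))])
M=Ro.from_quat(s['eef_rot']).as_matrix()
R=pose(p[0],30).as_matrix(); print('tcp rel',(R.T@(s['tcp_pos']-p[0][:3])*1e3).round(1), 'tool axes in brick',(R.T@M).round(3).tolist())
print('move cm for local target 0,0,-18:', ((R@(np.array([0,0,-.018])-R.T@(s['tcp_pos']-p[0][:3])))*100).round(2),'bz',R[:,2].round(3))
E
```

```text
fl1 [ 6.07400e-01 -2.78800e-01  9.01000e-02 -9.29214e+01] 0.008
tcp rel [-5.5 -1.5 77.2] tool axes in brick [[-1.0, 0.001, 0.001], [0.001, 1.0, -0.002], [-0.001, -0.002, -1.0]]
move cm for local target 0,0,-18: [-0.12 -5.23 -7.97] bz [0.025 0.499 0.866]
```

Emit:
drive_tool:
  targets:
    - {"linear":[-0.05,-2.2,-3.3],"delta_rot":[0,0,0],"gripper":1}
    - {"linear":[-0.09,-4.2,-6.4],"delta_rot":[0,0,0],"gripper":1}
    - {"linear":[-0.12,-4.9,-7.4],"delta_rot":[0,0,0],"gripper":1}
    - {"linear":[-0.12,-5.18,-7.9],"delta_rot":[0,0,0],"gripper":1}
    - {"linear":[-0.12,-5.18,-7.9],"delta_rot":[0,0,0],"gripper":1}
    - {"linear":[-0.12,-5.18,-7.9],"delta_rot":[0,0,0],"gripper":0}
    - {"linear":[-0.12,-5.18,-7.9],"delta_rot":[0,0,0],"gripper":0}
    - {"linear":[-0.12,-5.18,-7.9],"delta_rot":[0,0,0],"gripper":0}
    - {"linear":[-0.12,-5.18,-7.9],"delta_rot":[0,0,0],"gripper":0}
    - {"linear":[-0.12,-5.18,-7.9],"delta_rot":[0,0,0],"gripper":0}
    - {"linear":[-0.12,-5.18,-7.9],"delta_rot":[0,0,0],"gripper":0}

```text
t: 23.93
tcp_pos: [0.6077, -0.2867, 0.0774]
eef_rot: [0.701, 0.665, -0.188, 0.179]
ft_force: [-6.7, 14.1, 20.5]
grip_width: 0.0584
grasp_force: 81.1
```

Emit:
drive_tool:
  targets:
    - {"linear":[0.04,0.75,1.3],"delta_rot":[0,0,0],"gripper":0}
    - {"linear":[0.1,2,3.5],"delta_rot":[0,0,0],"gripper":0}
    - {"linear":[0.16,3.5,6.5],"delta_rot":[0,0,0],"gripper":0}
    - {"linear":[0.3,5,10],"delta_rot":[4,-0.4,-0.7],"gripper":0}
    - {"linear":[0.4,8,13],"delta_rot":[9,-0.9,-1.5],"gripper":0}
    - {"linear":[0.5,12,16],"delta_rot":[14,-1.4,-2.3],"gripper":0}
    - {"linear":[0.6,16,18],"delta_rot":[19,-1.8,-3.1],"gripper":0}
    - {"linear":[0.7,20,18.5],"delta_rot":[24,-2.3,-3.9],"gripper":0}
    - {"linear":[0.8,24,18.5],"delta_rot":[29.9,-2.87,-4.8],"gripper":0}
    - {"linear":[0.9,28,18.5],"delta_rot":[29.9,-2.87,-4.8],"gripper":0}
    - {"linear":[0.9,32,18.5],"delta_rot":[29.9,-2.87,-4.8],"gripper":0}
    - {"linear":[0.9,35.5,18.5],"delta_rot":[29.9,-2.87,-4.8],"gripper":0}
    - {"linear":[0.9,37.7,18.5],"delta_rot":[29.9,-2.87,-4.8],"gripper":0}
    - {"linear":[0.9,37.7,18.5],"delta_rot":[29.9,-2.87,-4.8],"gripper":0}
    - {"linear":[0.9,37.7,18.5],"delta_rot":[29.9,-2.87,-4.8],"gripper":0}

```text
t: 25.18
tcp_pos: [0.6153, 0.0917, 0.2608]
eef_rot: [0.753, 0.658, 0.0, -0.0]
ft_force: [-0.6, 1.0, -4.7]
grip_width: 0.0577
grasp_force: 88.6
```

```bash
python3 - <<'E'
from h import *
held('h2.png',False,(0,0,-.014))
print(r.sense()['ft_force'].round(1))
E
```

```text
held off tool mm [  3.   -3.4 -19.9] rot [ 1.4   0.54 -1.04] cost 0.031
centre [0.6123 0.0951 0.2808] bottom z 0.2577 yaw -98.73 tcp [0.6153 0.0917 0.2608] zaxis tool [-3.e-04  8.e-04 -1.e+00] x [1.336e-01 9.910e-01 7.000e-04]
[ 0.6 -0.  -5.5]
```

Emit:
drive_tool:
  targets:
    - {"linear":[0.1,-0.3,-4],"delta_rot":[0,0,0],"gripper":0}
    - {"linear":[0.1,-0.3,-8],"delta_rot":[0,0,0],"gripper":0}
    - {"linear":[0.1,-0.3,-12],"delta_rot":[0,0,0],"gripper":0}
    - {"linear":[0.1,-0.3,-15],"delta_rot":[0,0,0],"gripper":0}
    - {"linear":[0.1,-0.3,-16.5],"delta_rot":[0,0,0],"gripper":0}
    - {"linear":[0.1,-0.3,-17],"delta_rot":[0,0,0],"gripper":0}
    - {"linear":[0.1,-0.3,-17],"delta_rot":[0,0,0],"gripper":0}

```text
t: 25.82
tcp_pos: [0.6163, 0.0855, 0.0891]
eef_rot: [0.754, 0.656, -0.001, -0.001]
ft_force: [-0.1, 0.2, -5.3]
grip_width: 0.0576
grasp_force: 88.6
```

Emit:
drive_tool:
  targets:
    - {"linear":[0,0,-0.15],"delta_rot":[0,0,0],"gripper":0}
    - {"linear":[0,0,-0.3],"delta_rot":[0,0,0],"gripper":0}
    - {"linear":[0,0,-0.3],"delta_rot":[0,0,0],"gripper":0}

```text
t: 26.07
tcp_pos: [0.6177, 0.0861, 0.0881]
eef_rot: [0.754, 0.657, 0.001, 0.0]
ft_force: [-0.5, -0.8, -5.0]
grip_width: 0.0578
grasp_force: 88.6
```

Emit:
drive_tool:
  targets:
    - {"linear":[0,0,-0.15],"delta_rot":[0,0,0],"gripper":0}
    - {"linear":[0,0,-0.15],"delta_rot":[0,0,0],"gripper":0}

```text
t: 26.23
tcp_pos: [0.6172, 0.0862, 0.0859]
eef_rot: [0.754, 0.657, 0.0, 0.0]
ft_force: [0.4, -0.2, -5.9]
grip_width: 0.0576
grasp_force: 88.6
```

Emit:
drive_tool:
  targets:
    - {"linear":[0,0.15,-0.15],"delta_rot":[0,0,0],"gripper":0}
    - {"linear":[0,0.15,-0.15],"delta_rot":[0,0,0],"gripper":0}

```text
t: 26.4
tcp_pos: [0.6169, 0.0879, 0.0838]
eef_rot: [0.754, 0.657, -0.0, -0.0]
ft_force: [-0.8, 0.1, -5.8]
grip_width: 0.0576
grasp_force: 88.6
```

Emit:
drive_tool:
  targets:
    - {"linear":[0,0,-0.12],"delta_rot":[0,0,0],"gripper":0}
    - {"linear":[0,0,-0.12],"delta_rot":[0,0,0],"gripper":0}

```text
t: 26.57
tcp_pos: [0.6168, 0.0877, 0.0824]
eef_rot: [0.754, 0.657, -0.0, -0.0]
ft_force: [-1.2, 0.1, -6.3]
grip_width: 0.0578
grasp_force: 88.6
```

Emit:
drive_tool:
  targets:
    - {"linear":[0,0,-0.12],"delta_rot":[0,0,0],"gripper":0}
    - {"linear":[0,0,-0.12],"delta_rot":[0,0,0],"gripper":0}

```text
t: 26.73
tcp_pos: [0.6168, 0.0877, 0.0812]
eef_rot: [0.754, 0.657, -0.0, -0.0]
ft_force: [-0.4, -0.4, -5.1]
grip_width: 0.058
grasp_force: 88.6
```

Emit:
drive_tool:
  targets:
    - {"linear":[0,0,-0.12],"delta_rot":[0,0,0],"gripper":0}
    - {"linear":[0,0,-0.12],"delta_rot":[0,0,0],"gripper":0}

```text
t: 26.9
tcp_pos: [0.6167, 0.0876, 0.08]
eef_rot: [0.754, 0.657, -0.0, -0.0]
ft_force: [-0.4, 0.3, -5.8]
grip_width: 0.0577
grasp_force: 88.6
```

Emit:
drive_tool:
  targets:
    - {"linear":[0,0,-0.1],"delta_rot":[0,0,0],"gripper":0}
    - {"linear":[0,0,-0.1],"delta_rot":[0,0,0],"gripper":0}

```text
t: 27.07
tcp_pos: [0.6168, 0.0877, 0.079]
eef_rot: [0.754, 0.657, -0.0, -0.0]
ft_force: [-1.0, -0.6, -4.5]
grip_width: 0.0574
grasp_force: 88.6
```

Emit:
drive_tool:
  targets:
    - {"linear":[0,0,-0.1],"delta_rot":[0,0,0],"gripper":0}
    - {"linear":[0,0,-0.1],"delta_rot":[0,0,0],"gripper":0}

```text
t: 27.23
tcp_pos: [0.6169, 0.0877, 0.0781]
eef_rot: [0.754, 0.657, -0.0, -0.0]
ft_force: [-0.1, 0.6, -4.6]
grip_width: 0.0574
grasp_force: 88.6
```

Emit:
drive_tool:
  targets:
    - {"linear":[0,0,-0.1],"delta_rot":[0,0,0],"gripper":0}
    - {"linear":[0,0,-0.1],"delta_rot":[0,0,0],"gripper":0}

```text
t: 27.4
tcp_pos: [0.617, 0.0877, 0.078]
eef_rot: [0.754, 0.657, -0.0, -0.0]
ft_force: [-4.1, -0.3, 9.9]
grip_width: 0.0578
grasp_force: 91.4
```

Emit:
drive_tool:
  targets:
    - {"linear":[0,0,0.05],"delta_rot":[0,0,0],"gripper":0.78}
    - {"linear":[0,0,0.05],"delta_rot":[0,0,0],"gripper":0.78}
    - {"linear":[0,0,0.05],"delta_rot":[0,0,0],"gripper":0.78}
    - {"linear":[0,0,0.05],"delta_rot":[0,0,0],"gripper":0.78}
    - {"linear":[0,0,0.05],"delta_rot":[0,0,0],"gripper":0.78}
    - {"linear":[0,0,0.6],"delta_rot":[0,0,0],"gripper":0.78}
    - {"linear":[0,0,3],"delta_rot":[0,0,0],"gripper":0.78}
    - {"linear":[0,0,7],"delta_rot":[0,0,0],"gripper":1}
    - {"linear":[0,0,11],"delta_rot":[0,0,0],"gripper":1}
    - {"linear":[0,0,15],"delta_rot":[0,0,0],"gripper":1}
    - {"linear":[-2,0,18],"delta_rot":[0,0,0],"gripper":1}
    - {"linear":[-2,0,18],"delta_rot":[0,0,0],"gripper":1}

```text
t: 28.4
tcp_pos: [0.5974, 0.088, 0.264]
eef_rot: [0.754, 0.657, 0.003, 0.002]
ft_force: [2.4, 0.9, 0.8]
grip_width: 0.0855
grasp_force: 0.0
```

```bash
python3 - <<'E'
from h import *
s,C,q=wstack('w13.png',[([.532,.1018,.097,-97.5],True),([.616,.091,.097,-97.7],False),([.5566,.0705,.055,-7.8],True),([.564,.126,.055,-8],False)],0)
ctr=np.array([.5603,.0979,.055,-7.95]); print('over',rel(ctr,q[0]),'fl1',rel(ctr,q[1]),'between',rel(q[0],q[1])); print(s['tcp_pos'].round(4),Ro.from_quat(s['eef_rot']).as_matrix()[:,0].round(4))
E
```

```text
cost 0.026
[ 5.33500e-01  1.01800e-01  9.70000e-02 -9.75611e+01]
[ 6.15600e-01  8.93000e-02  9.70000e-02 -9.76144e+01]
[ 0.5588  0.0703  0.055  -6.0495]
[ 0.5635  0.1242  0.055  -7.5134]
over [-27.07   0.11 -89.61] fl1 [ 55.99  -0.84 -89.66] between [ 1.520e+00  8.305e+01 -5.000e-02]
[0.5974 0.088  0.264 ] [0.1375 0.9905 0.0016]
```

Emit:
drive_tool:
  targets:
    - {"linear":[3.7,-0.3,0],"delta_rot":[0,0,7],"gripper":1}
    - {"linear":[7.4,-0.6,0],"delta_rot":[0,0,90],"gripper":1}
    - {"linear":[7.4,-0.6,0],"delta_rot":[0,0,90],"gripper":1}
    - {"linear":[7.4,-0.6,0],"delta_rot":[0,0,90],"gripper":1}
    - {"linear":[7.4,-0.6,0],"delta_rot":[0,0,90],"gripper":1}
    - {"linear":[7.4,-0.6,0],"delta_rot":[0,0,90],"gripper":1}
    - {"linear":[7.4,-0.6,0],"delta_rot":[0,0,90],"gripper":1}
    - {"linear":[7.4,-0.6,0],"delta_rot":[0,0,90],"gripper":1}
    - {"linear":[7.4,-0.6,0],"delta_rot":[0,0,90],"gripper":1}
    - {"linear":[7.4,-0.6,0],"delta_rot":[0,0,90],"gripper":1}
    - {"linear":[7.4,-0.6,0],"delta_rot":[0,0,90],"gripper":1}
    - {"linear":[7.4,-0.6,0],"delta_rot":[0,0,90],"gripper":1}
    - {"linear":[7.4,-0.6,-4],"delta_rot":[0,0,90],"gripper":1}
    - {"linear":[7.4,-0.6,-8],"delta_rot":[0,0,90],"gripper":1}
    - {"linear":[7.4,-0.6,-12],"delta_rot":[0,0,90],"gripper":1}
    - {"linear":[7.4,-0.6,-16],"delta_rot":[0,0,90],"gripper":1}
    - {"linear":[7.4,-0.6,-18],"delta_rot":[0,0,90],"gripper":1}
    - {"linear":[7.4,-0.6,-18],"delta_rot":[0,0,90],"gripper":1}
    - {"linear":[7.4,-0.6,-18],"delta_rot":[0,0,90],"gripper":1}

```text
t: 30.03
tcp_pos: [0.67, 0.0816, 0.0758]
eef_rot: [0.069, 0.998, -0.001, -0.001]
ft_force: [0.9, 0.5, 0.9]
grip_width: 0.0854
grasp_force: 0.0
```

```bash
python3 - <<'E'
from h import *
s=r.sense(); ctr=np.array([.5603,.0979,.055,-7.95]); t=np.r_[s['tcp_pos'],0]; x=Ro.from_quat(s['eef_rot']).as_matrix()[:,0]
print(rel(ctr,t),s['tcp_pos'].round(4),np.degrees(np.arctan2(x[1],x[0])),s['ft_force'].round(1))
E
```

```text
[110.87  -1.02   7.95] [0.67   0.0816 0.0758] 172.08171767974252 [0.9 0.5 0.9]
```

Emit:
drive_tool:
  targets:
    - {"linear":[0,0,0.6],"delta_rot":[0,0,0],"gripper":1}
    - {"linear":[-0.5,0.07,0.6],"delta_rot":[0,0,0],"gripper":1}
    - {"linear":[-1.0,0.14,0.6],"delta_rot":[0,0,0],"gripper":1}
    - {"linear":[-1.3,0.18,0.6],"delta_rot":[0,0,0],"gripper":1}
    - {"linear":[-1.6,0.22,0.6],"delta_rot":[0,0,0],"gripper":1}
    - {"linear":[-1.9,0.26,0.6],"delta_rot":[0,0,0],"gripper":1}
    - {"linear":[-2.2,0.31,0.6],"delta_rot":[0,0,0],"gripper":1}
    - {"linear":[-2.5,0.35,0.6],"delta_rot":[0,0,0],"gripper":1}
    - {"linear":[-2.8,0.39,0.6],"delta_rot":[0,0,0],"gripper":1}
    - {"linear":[-3.1,0.43,0.6],"delta_rot":[0,0,0],"gripper":1}
    - {"linear":[-3.4,0.47,0.6],"delta_rot":[0,0,0],"gripper":1}
    - {"linear":[-3.6,0.5,0.6],"delta_rot":[0,0,0],"gripper":1}
    - {"linear":[-3.6,0.5,0.6],"delta_rot":[0,0,0],"gripper":1}

```text
t: 31.12
tcp_pos: [0.636, 0.0868, 0.0842]
eef_rot: [0.069, 0.998, -0.0, 0.002]
ft_force: [3.9, 0.1, 4.2]
grip_width: 0.0851
grasp_force: 2.3
```

```bash
python3 - <<'E'
from h import *
s=r.sense(); ctr=np.array([.5603,.0979,.055,-7.95]); t=np.r_[s['tcp_pos'],0]
print(rel(ctr,t),s['tcp_pos'].round(4),s['ft_force'].round(1))
E
```

```text
[76.49 -0.51  7.95] [0.636  0.0868 0.0842] [3.9 0.1 4.2]
```

Emit:
drive_tool:
  targets:
    - {"linear":[-0.2,0.03,0],"delta_rot":[0,0,0],"gripper":1}
    - {"linear":[-0.4,0.06,0],"delta_rot":[0,0,0],"gripper":1}
    - {"linear":[-0.6,0.08,0],"delta_rot":[0,0,0],"gripper":1}
    - {"linear":[-0.6,0.08,0],"delta_rot":[0,0,0],"gripper":1}

```text
t: 31.45
tcp_pos: [0.6301, 0.0876, 0.0842]
eef_rot: [0.069, 0.998, -0.0, 0.002]
ft_force: [4.2, -0.8, 4.3]
grip_width: 0.0855
grasp_force: 2.6
```

Emit:
drive_tool:
  targets:
    - {"linear":[-0.1,0.01,0],"delta_rot":[0,0,0],"gripper":1}
    - {"linear":[-0.1,0.01,0],"delta_rot":[0,0,0],"gripper":1}

```text
t: 31.62
tcp_pos: [0.6294, 0.0877, 0.0842]
eef_rot: [0.069, 0.998, -0.0, 0.002]
ft_force: [5.8, 0.3, 4.7]
grip_width: 0.0855
grasp_force: 3.1
```

Emit:
drive_tool:
  targets:
    - {"linear":[-0.1,0.01,0],"delta_rot":[0,0,0],"gripper":1}
    - {"linear":[-0.1,0.01,0],"delta_rot":[0,0,0],"gripper":1}

```text
t: 31.78
tcp_pos: [0.6284, 0.0878, 0.0842]
eef_rot: [0.069, 0.998, -0.0, 0.002]
ft_force: [5.2, -0.3, 5.0]
grip_width: 0.0852
grasp_force: 3.2
```

Emit:
drive_tool:
  targets:
    - {"linear":[-0.1,0.01,0],"delta_rot":[0,0,0],"gripper":1}
    - {"linear":[-0.1,0.01,0],"delta_rot":[0,0,0],"gripper":1}

```text
t: 31.95
tcp_pos: [0.6274, 0.0879, 0.0842]
eef_rot: [0.069, 0.998, -0.0, 0.002]
ft_force: [5.9, -0.3, 4.2]
grip_width: 0.0851
grasp_force: 3.2
```

Emit:
drive_tool:
  targets:
    - {"linear":[-0.1,0.01,0],"delta_rot":[0,0,0],"gripper":1}
    - {"linear":[-0.1,0.01,0],"delta_rot":[0,0,0],"gripper":1}

```text
t: 32.12
tcp_pos: [0.6265, 0.088, 0.0842]
eef_rot: [0.069, 0.998, -0.0, 0.002]
ft_force: [7.1, -1.0, 3.6]
grip_width: 0.0855
grasp_force: 3.4
```

Emit:
drive_tool:
  targets:
    - {"linear":[-0.05,0.01,0],"delta_rot":[0,0,0],"gripper":1}
    - {"linear":[-0.05,0.01,0],"delta_rot":[0,0,0],"gripper":1}

```text
t: 32.28
tcp_pos: [0.6262, 0.0881, 0.0842]
eef_rot: [0.069, 0.998, -0.0, 0.002]
ft_force: [7.6, -0.6, 3.8]
grip_width: 0.0852
grasp_force: 3.8
```

Emit:
drive_tool:
  targets:
    - {"linear":[-0.05,0.01,0],"delta_rot":[0,0,0],"gripper":1}
    - {"linear":[-0.05,0.01,0],"delta_rot":[0,0,0],"gripper":1}
    - {"linear":[1.4,-0.2,0],"delta_rot":[0,0,0],"gripper":1}
    - {"linear":[1.4,-0.2,4],"delta_rot":[0,0,0],"gripper":1}
    - {"linear":[1.4,-0.2,8],"delta_rot":[0,0,0],"gripper":1}
    - {"linear":[0,0,12],"delta_rot":[0,0,0],"gripper":1}
    - {"linear":[-2,0,16],"delta_rot":[0,0,0],"gripper":1}
    - {"linear":[-4,0,18.5],"delta_rot":[0,0,0],"gripper":1}
    - {"linear":[-4,0,18.5],"delta_rot":[0,0,0],"gripper":1}
    - {"linear":[-4,0,18.5],"delta_rot":[0,0,0],"gripper":1}

```text
t: 33.12
tcp_pos: [0.5842, 0.0882, 0.2704]
eef_rot: [0.069, 0.998, -0.0, 0.002]
ft_force: [0.2, -0.2, -0.9]
grip_width: 0.0854
grasp_force: 0.0
```

```bash
python3 - <<'E'
from h import *
s,C,q=wstack('w14.png',[([.5325,.1018,.097,-97.6],True),([.588,.094,.097,-97.6],False),([.5566,.0705,.055,-7.8],True),([.564,.126,.055,-8],False)],0)
ctr=np.array([.5603,.0979,.055,-7.95]); print('over',rel(ctr,q[0]),'fl1',rel(ctr,q[1]),'between',rel(q[0],q[1])); print(s['tcp_pos'].round(4))
m=np.r_[(q[2][:3]+q[3][:3])/2,q[2][3]]; print('ctr now',m.round(4),rel(q[2],q[3]))
im=cv2.imread('pics/w14.png'); cv2.imwrite('pics/w14c.png',im)
E
```

```text
cost 0.027
[ 5.32700e-01  1.01500e-01  9.70000e-02 -9.78522e+01]
[ 5.8610e-01  9.3900e-02  9.7000e-02 -9.7236e+01]
[ 0.557   0.0718  0.055  -7.3502]
[ 0.5644  0.1253  0.055  -6.958 ]
over [-27.88  -0.24 -89.9 ] fl1 [ 26.05  -0.35 -89.29] between [ 0.2  53.93  0.62]
[0.5842 0.0882 0.2704]
ctr now [ 0.5607  0.0985  0.055  -7.3502] [ 0.47 54.08  0.39]
```

View pics/w14.png

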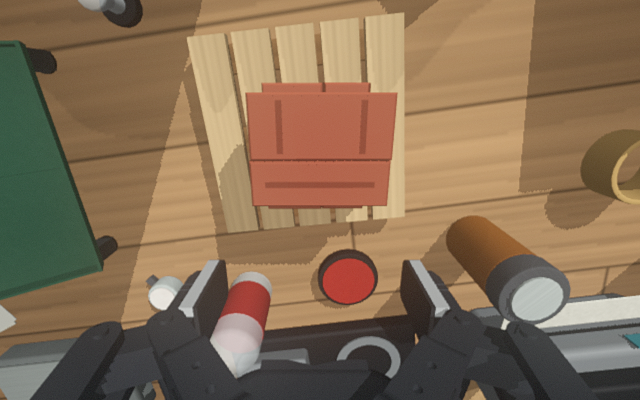

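The view shows both layers nested: the upper bricks at (320,125) and (320,182), ends in line and centred on the lower layer, on the board, with the bystanders still standing. I'm handing it in.

```bash
python3 -c "
from cell import r
print(r.job_done())"
```

```text
the job is handed in; nothing more can be done
None
```

The stack is finished and handed in at about 33 s: both layers nested, ends in line, and the upper layer crosswise and centred to about 1 mm by camera fit; no verdict was shown.

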